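# Break down a stirred vessel after the run

## Task

The run is finished: take the stirred vessel on the hotplate apart from the top down, one piece at a time. First stand the black stirrer drive on its charging dock, inside the green lip, then lay the blue lid the right way up in the white rinse tray, then stand the white vessel in the middle of the balance pan, keeping it upright all the way as it still holds the product, and last lay the aluminium heating block flat on the middle of the cork mat. Let go of everything, and leave the reagent bottle and the pressure gauge where they are.

Things in the scene. Friction and masses are not known exactly. Their poses are not given: they have to be found in the camera images.
- drive_mid (a point): Cordless stirrer drive: upright black cylinder, diameter 38 mm, height 60, orange band near the top, steel band near the foot, green button on top; 0.2 kg. Stands loose on the lid, top of the stack. Point: its centre, 30 above its flat foot; z up.
- lid_mid (a point): Blue plastic lid: disc of diameter 54 mm, 20 thick, small steel screw heads round the edge of its top; under it a plug, diameter 41, 6 deep, hanging loosely in the vessel's mouth (bore 46). 0.09 kg. The disc lies loose on the vessel's rim. Point: on its axis at half the disc's thickness, 10 below its top, 16 above the plug's underside or the floor it stands on; z up.
- vessel_mid (a point): White vessel, orange band: cup of diameter 60 mm, 74 high from foot to rim, open once the lid is off. Its foot (diameter 44, 10 high) stands loosely in an 8 deep recess in the block. Two yellow hose nozzles stick out along its +x and -x to 45 from its axis, so grip it along its y. 0.22 kg. Point: on its axis, 42 above the foot's underside, 32 below the rim; z up.
- block_mid (a point): Aluminium heating block, 100 (its x) by 64 (its y) by 36 mm high, round recess in its top; grip it across the 64. 0.55 kg. Loose loose on the white 122 square top, 60 above the bench, of a fixed grey hotplate (170 by 140; the block is within 12 of the top's middle; knobs on the robot's side, 105 from the top's middle). Bottom of the stack. Point: its centre, 18 above its underside; z up.
- dock_pad (a point): Charging dock for the drive: black round base, diameter 100 mm, 18 mm high, fixed, with a low green lip (inside diameter 72, 5 high) around a flat grey pad. The point is the middle of the pad's surface, on which the drive is to stand; z up.
- tray_in (a point): White shallow rinse tray, fixed: outside 170 (its x) by 140 (its y) by 22 mm high, walls 4, open on top. The point is the centre of its inner floor, 4 above the bench; z up. The lid goes anywhere flat on the floor.
- balance_pan (a point): Balance, fixed: low grey housing 170 by 140 mm with a dark display strip on the side towards the robot, and a round flat steel pan of diameter 104 on top, the highest part, 50 above the bench. The point is the middle of the pan's upper surface; z up. The housing reaches 105 towards its own -x from this point, 65 towards +x and 70 to either side.
- cork_top (a point): Round cork mat, fixed, diameter 150 mm, 10 mm thick. The point is the middle of its upper surface; z up.
- reagent_mid (a point): Bystander: amber glass bottle with an orange cap, diameter 52 mm, height 110 mm, loose. Not to be moved. The point is its centre, 55 above the bench.
- gauge_mid (a point): Bystander: round pressure gauge lying face up, steel case of diameter 63 mm and height 26 mm, white face with a yellow spot, and a brass stem reaching 52 from its axis along its -x; loose. Not to be moved. The point is its centre, 13 above the bench.
There are look-alikes about, which are no part of the job. There is more than one size of the part that bears drive_mid; the job needs the middle-sized.

How it is judged:
By the outcome, as a careful person would: the job done as asked, in the order asked, and still so for the second after the job is handed in, with the robot touching nothing.
It also fails if it takes over 112 s, if anything falls off the work surface, if the arm or the gripper's body presses on something with over 40 N, if the wrist force passes 120 N, or if a joint passes its speed limit or range.

## Robot

A 7-joint arm with a two-finger parallel gripper is mounted at the origin on the work surface. World frame = base frame: x ahead of the robot, y to its left, z up, the work surface at z = 0. Lengths are in m, angles in rad, forces in N, time in s.
With the tool pointing down it reaches from about 0.4 to 0.875 m from the base axis. Payload 6.5 kg.
Tool frame: the origin (TCP) lies midway between the tips of the shut fingers; the grasp point (between the pads) lies 19 mm behind it; x points along the fingers, y is the direction in which the jaws open and shut, and the axes are right-handed (so a half turn about x gives the same grasp; the last joint's range is limited). The gripper opens to 85 mm and grips with 20 to 120 N. Pads are 22 mm wide; open, the fingers measure 114 mm over their backs; the gripper's body (76 mm by 85 mm) begins 54 mm behind the grasp point. The pads swing forward as they close: fully open they stand 13 mm farther back than shut.
Start: joints at [1.047, 0.536, -0.004, 1.538, 0.003, 1.067, -0.071], TCP at [0.287, -0.583, 0.208] pointing down, gripper open.
Joint ranges: [-2.7, 2.7], [-0.37, 2.16], [-1.27, 1.26], [0.24, 2.4], [-1.31, 4.45], [0.19, 1.91], [-2.76, 2.76]. Speed limits (rad/s): [2.39, 2.39, 3.14, 3.14, 3.14, 3.14, 3.14].

## Interface

Orientations are given as a rotation vector (axis times angle).
In Python, from bench import robot gives the robot as it stands.
- The arm moves only by the shell command python3 -m inch 'ROWS' [FORCE]. ROWS is JSON, a list of rows, each an object with "grip": the closure, from 0 (fully open) to 1 (shut); "xyz": the shift along the tool's x, y, z in m, a list of three; "dr": the turn, a rotation vector about the tool's x, y, z in degrees, a list of three. In form: [{"grip": grip, "xyz": [tx, ty, tz], "dr": [rx, ry, rz]}, ...]. A call has 1 to 20 rows; each row shifts and turns the pose as measured when the row begins, along the tool's axes as they then stand; what a row does not reach is not made up. A row lasts 1/12 s, in which the tool goes at most 41.7 mm and 7.16 degrees, less where a joint would pass 70% of its speed; a pose out of reach is approached as far as the arm can. A call with a gripper value outside its range is refused whole. The fingers move at their own pace and stop on an object; FORCE is the grip in N (left out, the last holds). Time passes only in rows, so rows that do not move let the fingers close. It gives the time, the measured TCP pose, the force and the opening at its end, in the units of the state.
- robot.sense(): the state, without advancing time (a new reading comes with each control period).
- robot.grab_frame(name): name is "scene" or "top" or "wrist"; returns a dict with "pixels" (384x512x3 uint8, red, green, blue), "fx", "fy", "cx", "cy" (pixels), "dist" ([k1, k2, p1, p2, k3] as OpenCV has them; the pictures are not rectified), "pose" (4x4, takes a point from camera to world coordinates). Camera axes: x right, y down, z forward; pixel columns grow to the right and rows downward; lengths in m; the calibration is good to about 2 mm. A picture is of the moment at which its call begins. There is no depth.
- robot.job_done(): hands the job in, once; it reports no verdict.
Trained networks look in a picture, given as the dict that the camera call returned (one of the last four; its "shot" number tells which), for a name from the list of things; names that differ only in an ending like _2 or _b are one class to them, and where a whole thing is asked for, a point or a joint stands for the part that bears it (a point fixed in the world has none). Each returns a list of dicts, best first, with "confidence" (0 to 1); they miss things now and then, are a little off and sometimes report something else, mostly with a low value. They report only what shows in the picture. A call takes as long as a camera call. They do not tell look-alikes from the thing itself.
- robot.search_frame(picture, query): "at" ([x, y, z] in m, in the coordinates of the camera as it stood for that picture, good to about 4 mm: the middle of the surface that is visible of it).
- robot.trace(picture, query): "region" (384x512 bool, what is visible of it).
The state is a dict: "time": time; "joints": joint angles; "dq": joint speeds; "joint_torque": joint torques, N m; "tcp_pos": TCP position; "eef_rot": TCP orientation; "contact_force": force on the tool from outside, world axes, zero at the start; "ft_torque": the same for the moment, N m; "gripper_width": finger opening in m.
Only numpy, scipy, OpenCV 4.12 (cv2) and the standard library are available. Lean on these libraries where they do the work, as an engineer would, in place of code of your own. Each camera call takes 0.05 s, during which the arm holds its last target. There are 200 camera calls.

## Working session

There is one attempt and no reset: what is moved stays moved. The work goes in short steps, Python scripts to look and compute and a shell command to move; the robot and the scene stay as the last step left them, time stands still between calls to the robot, and variables do not carry over. Pictures are saved under pics/ and viewed, about 12 in all and at most 16, crops included, and the job is handed in when it is done.

```bash
mkdir -p pics; cat > h.py <<'E'
import numpy as np, cv2
from bench import robot
from scipy.spatial.transform import Rotation as R
def K(f): return np.array([[f['fx'],0,f['cx']],[0,f['fy'],f['cy']],[0,0,1.]])
def save(f,n): cv2.imwrite(n,f['pixels'][:,:,::-1])
def w(f,p): P=np.array(f['pose']); return P[:3,:3]@np.array(p)+P[:3,3]
def ray(f,uv,z):
    P=np.array(f['pose']); n=cv2.undistortPoints(np.array([[uv]],float),K(f),np.array(f['dist']))[0,0]
    d=P[:3,:3]@np.array([n[0],n[1],1]); return P[:3,3]+d*(z-P[2,3])/d[2]
def px(f,p):
    P=np.array(f['pose']); T=np.linalg.inv(P); r,_=cv2.Rodrigues(T[:3,:3])
    return cv2.projectPoints(np.array([p],float),r,T[:3,3],K(f),np.array(f['dist']))[0][0,0]
E
python3 - <<'E'
from h import *
np.set_printoptions(precision=3,suppress=True)
s=robot.sense(); print(s['tcp_pos'],s['eef_rot'],R.from_rotvec(s['eef_rot']).as_matrix())
for c in ('scene','top'):
    f=robot.grab_frame(c); save(f,f'pics/{c}0.png'); print(c,np.array(f['pose'])[:3,3],f['fx'])
    for q in 'drive_mid lid_mid vessel_mid block_mid dock_pad tray_in balance_pan cork_top reagent_mid gauge_mid'.split():
        for d in robot.search_frame(f,q)[:4]:
            p=w(f,d['at']); print(q,round(d['confidence'],2),p,px(f,p).round())
E
```

```text
[ 0.287 -0.582  0.207] [ 1.967  0.46  -1.968] [[-0.001  0.442 -0.897]
 [ 0.002 -0.897 -0.442]
 [-1.    -0.002  0.   ]]
scene [ 1.184 -0.095  1.036] 433.0950528580766
drive_mid 0.88 [0.473 0.268 0.231] [348. 121.]
drive_mid 0.63 [0.599 0.271 0.035] [351. 204.]
drive_mid 0.62 [0.516 0.41  0.061] [391. 167.]
drive_mid 0.24 [ 0.461 -0.275  0.019] [150. 198.]
lid_mid 0.56 [ 0.461 -0.275  0.017] [150. 198.]
lid_mid 0.53 [0.476 0.263 0.18 ] [343. 136.]
vessel_mid 0.87 [0.488 0.256 0.134] [339. 151.]
block_mid 0.79 [0.504 0.252 0.095] [338. 165.]
tray_in 0.82 [ 0.684 -0.121  0.002] [214. 262.]
balance_pan 0.73 [0.465 0.009 0.043] [249. 178.]
cork_top 0.87 [0.685 0.136 0.009] [311. 244.]
reagent_mid 0.72 [0.681 0.342 0.068] [390. 219.]
reagent_mid 0.4 [0.505 0.253 0.094] [338. 165.]
gauge_mid 0.82 [ 0.672 -0.379  0.027] [111. 271.]
top [0.403 0.029 1.288] 451.81090623780835
drive_mid 0.82 [0.5   0.409 0.08 ] [109. 215.]
drive_mid 0.68 [0.582 0.266 0.044] [166. 186.]
drive_mid 0.55 [0.456 0.265 0.244] [149. 229.]
vessel_mid 0.67 [0.456 0.25  0.149] [164. 230.]
block_mid 0.81 [0.459 0.255 0.092] [166. 230.]
dock_pad 0.75 [ 0.453 -0.271  0.017] [359. 232.]
dock_pad 0.33 [ 0.681 -0.127  0.003] [305. 154.]
tray_in 0.95 [ 0.683 -0.127  0.002] [305. 153.]
balance_pan 0.78 [0.443 0.015 0.043] [257. 236.]
balance_pan 0.49 [ 0.66  -0.375  0.026] [394. 158.]
cork_top 0.89 [0.676 0.137 0.01 ] [214. 155.]
reagent_mid 0.92 [0.664 0.344 0.075] [136. 155.]
reagent_mid 0.2 [ 0.684 -0.125  0.005] [304. 153.]
gauge_mid 0.79 [ 0.662 -0.376  0.025] [394. 158.]
```

View pics/scene0.png

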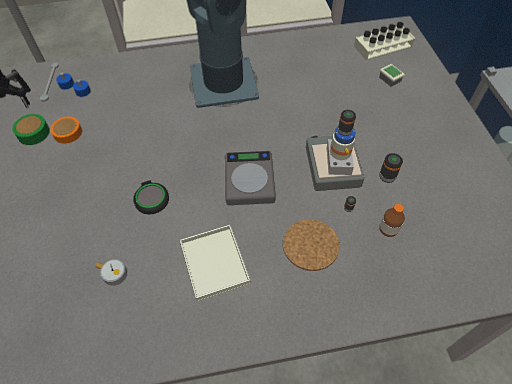

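View pics/top0.png

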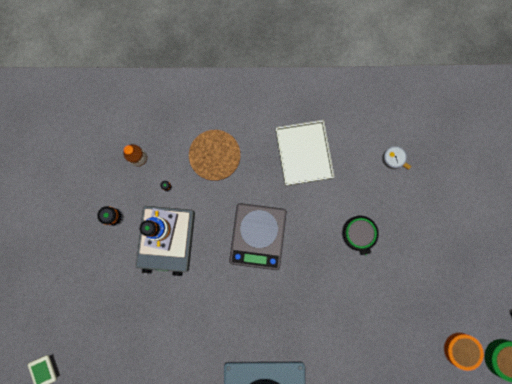

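Scene picture: the stack is on the hotplate, with the drive at (347,120), blue lid (344,135), vessel (341,150) and block (340,165). Drive candidates are the stack top (347,120), the larger one at (391,167) and the small one at (350,204). By description it is the one on the lid. I'll check this in a close crop and measure the targets.

```bash
python3 - <<'E'
from h import *
np.set_printoptions(precision=4,suppress=True)
F={c:robot.grab_frame(c) for c in('scene','top')}
def ell(m):
    c=max(cv2.findContours(m.astype('uint8'),0,cv2.CHAIN_APPROX_NONE)[0],key=cv2.contourArea)
    return cv2.fitEllipse(cv2.convexHull(c)),cv2.contourArea(c)
for c,f in F.items():
    a=f['pixels'].astype(int); h=cv2.cvtColor(f['pixels'],cv2.COLOR_RGB2HSV)
    yy,xx=np.mgrid[:384,:512]
    def near(p,r): u=px(f,p); return (xx-u[0])**2+(yy-u[1])**2<r*r
    g=(a[...,1]>a[...,0]+25)&(a[...,1]>a[...,2]+10)&near([.455,-.272,.02],26)
    e,_=ell(cv2.morphologyEx(g.astype('uint8'),cv2.MORPH_CLOSE,np.ones((3,3)))); print(c,'dock',e,ray(f,e[0],.021))
    for q,z in(('cork_top',.01),('tray_in',.02),('balance_pan',.05),('dock_pad',.018),('drive_mid',.212),('gauge_mid',.013),('reagent_mid',.055)):
        for d in robot.trace(f,q)[:2]:
            e,A=ell(d['region']); print(c,q,round(d['confidence'],2),np.round(e[0],1),np.round(e[1],1),A,ray(f,e[0],z))
crop=lambda f,u,r:cv2.resize(f['pixels'][u[1]-r:u[1]+r,u[0]-r:u[0]+r],(400,400),interpolation=cv2.INTER_CUBIC)
im=np.hstack([crop(F['scene'],(355,160),55),crop(F['top'],(160,225),45)])
cv2.imwrite('pics/crop1.png',im[:,:,::-1])
E
```

```text
scene dock ((149.8267822265625, 195.41871643066406), (24.081331253051758, 30.3061466217041), 70.53632354736328) [ 0.4541 -0.2741  0.021 ]
scene cork_top 0.97 [310.7 244.6] [51.5 57.2] 2253.0 [0.6861 0.1354 0.01  ]
scene tray_in 0.91 [212.8 261.5] [70.8 80.3] 3419.0 [ 0.6901 -0.1248  0.02  ]
scene tray_in 0.43 [341.5 146.6] [23.  27.4] 311.0 [0.385  0.3116 0.02  ]
scene balance_pan 0.83 [247.8 177.4] [62.2 68.4] 2485.5 [0.4666 0.0069 0.05  ]
scene dock_pad 0.94 [150.4 197.1] [32.1 35.5] 849.0 [ 0.4581 -0.2733  0.018 ]
scene drive_mid 0.57 [390.2 167.1] [18.7 30.5] 407.0 [0.62   0.3295 0.212 ]
scene drive_mid 0.55 [346.2 122.1] [16.1 27.3] 308.0 [0.4588 0.2713 0.212 ]
scene gauge_mid 0.8 [111.1 270.7] [26.2 31.7] 531.5 [ 0.6633 -0.3837  0.013 ]
scene reagent_mid 0.78 [391.9 220.4] [21.9 35.3] 568.0 [0.68   0.3513 0.055 ]
top dock ((361.1226501464844, 232.74436950683594), (30.632265090942383, 31.78078269958496), 135.5234375) [ 0.4515 -0.2749  0.021 ]
top tray_in 0.62 [303.8 152. ] [68.  73.4] 2798.0 [ 0.6823 -0.121   0.02  ]
top balance_pan 0.81 [257.2 236.7] [61.9 83.1] 3051.5 [0.4411 0.0146 0.05  ]
top dock_pad 0.89 [360.4 234.1] [35.2 39.4] 1016.0 [ 0.448  -0.2735  0.018 ]
top dock_pad 0.47 [150.1 228.3] [16.2 21. ] 249.0 [0.4676 0.3132 0.018 ]
top drive_mid 0.92 [110.  215.3] [18.4 27.5] 364.0 [0.4895 0.3649 0.212 ]
top drive_mid 0.84 [149.9 228.4] [17.5 22.8] 287.5 [0.4577 0.2701 0.212 ]
top gauge_mid 0.91 [396.4 159.1] [22.4 28.7] 398.5 [ 0.661  -0.3855  0.013 ]
top reagent_mid 0.61 [135.3 155.2] [20.4 25.7] 389.5 [0.6682 0.3506 0.055 ]
```

View pics/crop1.png

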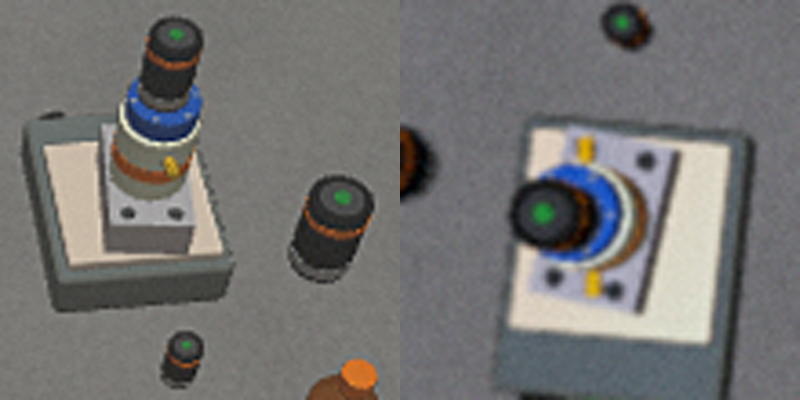

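The left half of the crop shows the stack drive, clearly mid-sized, with its button at (177,35). The larger one is at (338,240) and the small one at (183,358). In the top half, the nozzles at (586,150) and (594,284) put the vessel yaw at about +3°, and the block edge gives about −14°. I'll rise, turn and cross to above the stack.

```bash
python3 -m inch '[{"grip":0,"xyz":[-0.03,0,0],"dr":[5.2,0,0]},{"grip":0,"xyz":[-0.035,0,0],"dr":[5.2,0,0]},{"grip":0,"xyz":[-0.035,0,0],"dr":[5.2,0,0]},{"grip":0,"xyz":[-0.035,0,0],"dr":[5.2,0,0]},{"grip":0,"xyz":[-0.035,0,0],"dr":[5.2,0,0]},{"grip":0,"xyz":[-0.01,-0.025,-0.03],"dr":[0,0,0]},{"grip":0,"xyz":[-0.01,-0.025,-0.03],"dr":[0,0,0]},{"grip":0,"xyz":[0,-0.03,-0.028],"dr":[0,0,0]},{"grip":0,"xyz":[0,-0.03,-0.028],"dr":[0,0,0]},{"grip":0,"xyz":[0,-0.03,-0.028],"dr":[0,0,0]},{"grip":0,"xyz":[0,-0.03,-0.02],"dr":[0,0,0]}]'
```

```text
time: 2.82
tcp_pos: [0.4515, -0.42, 0.407]
eef_rot: [-2.199, 0.049, 2.205]
contact_force: [0.8, 0.3, 0.3]
gripper_width: 0.0854
```

```bash
python3 -m inch '[{"grip":0,"xyz":[0,-0.035,0],"dr":[0,0,0]},{"grip":0,"xyz":[0,-0.038,0],"dr":[0,0,0]},{"grip":0,"xyz":[0,-0.038,0],"dr":[0,0,0]},{"grip":0,"xyz":[0,-0.038,0],"dr":[0,0,0]},{"grip":0,"xyz":[0,-0.038,0],"dr":[0,0,0]},{"grip":0,"xyz":[0,-0.038,0],"dr":[0,0,0]},{"grip":0,"xyz":[0,-0.038,0],"dr":[0,0,0]},{"grip":0,"xyz":[0,-0.038,0],"dr":[0,0,0]},{"grip":0,"xyz":[0,-0.038,0],"dr":[0,0,0]},{"grip":0,"xyz":[0,-0.038,0],"dr":[0,0,0]},{"grip":0,"xyz":[0,-0.038,0],"dr":[0,0,0]},{"grip":0,"xyz":[0,-0.038,0],"dr":[0,0,0]},{"grip":0,"xyz":[0,-0.038,0],"dr":[0,0,0]},{"grip":0,"xyz":[0,-0.038,0],"dr":[0,0,0]},{"grip":0,"xyz":[0,-0.038,0],"dr":[0,0,0]},{"grip":0,"xyz":[0,-0.038,0],"dr":[0,0,0]},{"grip":0,"xyz":[0,-0.038,0],"dr":[0,0,0]},{"grip":0,"xyz":[0,-0.03,0],"dr":[0,0,0]},{"grip":0,"xyz":[0,0,0],"dr":[0,0,0]}]'
cat >> h.py <<'E'
def st():
    s=robot.sense(); M=R.from_rotvec(s['eef_rot']).as_matrix()
    print('t',s['time'],'tcp',np.round(s['tcp_pos'],4),'down',np.round(M[:,0],3),'psi',round(np.degrees(np.arctan2(M[1,1],M[0,1])),1)); return np.array(s['tcp_pos']),M
def go(target,tilt=True):
    "tool-axis shift to target"
    p,M=st(); print('shift',np.round(M.T@(np.array(target)-p),4),'level dr',np.round(np.degrees(M.T@np.cross(M[:,0],[0,0,-1])),2))
E
python3 - <<'E'
from h import *
np.set_printoptions(precision=4,suppress=True)
st(); f=robot.grab_frame('wrist'); save(f,'pics/wr1.png'); print(np.array(f['pose']),f['fx'])
for q,z in(('drive_mid',.212),('lid_mid',.172),('vessel_mid',.13)):
  for d in robot.search_frame(f,q)[:3]: p=w(f,d['at']);print(q,d['confidence'],p,px(f,p))
E
```

```text
time: 4.4
tcp_pos: [0.4737, 0.2948, 0.4062]
eef_rot: [-2.214, 0.032, 2.2]
contact_force: [-1.3, -0.8, 0.1]
gripper_width: 0.0851
t 4.4 tcp [0.4737 0.2948 0.4062] down [ 0.006 -0.    -1.   ] psi -91.6
[[-0.0279 -0.9591 -0.2816  0.5453]
 [-0.9996  0.0269  0.0073  0.2927]
 [ 0.0006  0.2817 -0.9595  0.5722]
 [ 0.      0.      0.      1.    ]] 266.3750688253488
drive_mid 0.82 [0.4596 0.277  0.2427] [275.4105 185.7365]
drive_mid 0.59 [0.5074 0.4118 0.0836] [196.0999 140.2786]
drive_mid 0.51 [0.5885 0.2697 0.0412] [272.8389  92.4099]
lid_mid 0.92 [0.4752 0.2749 0.1787] [274.466  164.8708]
vessel_mid 0.74 [0.484  0.2678 0.1516] [278.0948 156.2245]
```

View pics/wr1.png

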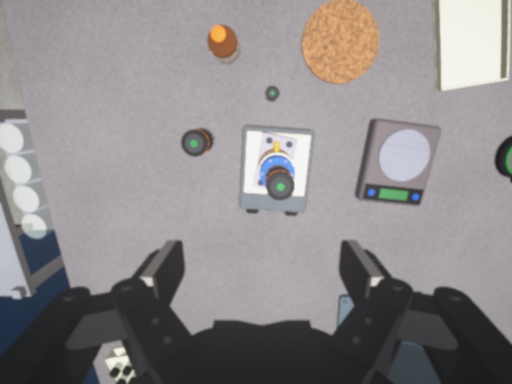

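Wrist view: the drive's button is at (280,187), the lid and nozzle at (277,147), the block is behind, and the pan is at (405,155). Next I'll measure the button, pan and block precisely.

```bash
cat >> h.py <<'E'
def green(f,p,r=8):
    a=f['pixels'].astype(int); yy,xx=np.mgrid[:384,:512]; u=px(f,p)
    g=np.clip(a[...,1]-np.maximum(a[...,0],a[...,2])-12,0,None)*((xx-u[0])**2+(yy-u[1])**2<r*r)
    return np.array([(g*xx).sum(),(g*yy).sum()])/g.sum(), g.sum()
E
python3 - <<'E'
from h import *
np.set_printoptions(precision=4,suppress=True)
for c in('wrist','top','scene'):
    f=robot.grab_frame(c); b,n=green(f,[.459,.27,.243]); print(c,'button',b,n,ray(f,b,.243))
    # pan: bluish-grey bright
    a=f['pixels'].astype(int);yy,xx=np.mgrid[:384,:512]; u=px(f,[.462,.011,.05])
    m=((xx-u[0])**2+(yy-u[1])**2<(34)**2)&(a[...,2]>a[...,0]+12)&(a.sum(2)>300)
    m=cv2.morphologyEx(m.astype('uint8'),cv2.MORPH_OPEN,np.ones((3,3)))
    k=max(cv2.findContours(m,0,cv2.CHAIN_APPROX_NONE)[0],key=cv2.contourArea); e=cv2.fitEllipse(k); print(' pan',e,ray(f,e[0],.05))
    for q,z in(('cork_top',.01),('dock_pad',.018)):
      for d in robot.trace(f,q)[:1]:
        k=max(cv2.findContours(d['region'].astype('uint8'),0,cv2.CHAIN_APPROX_NONE)[0],key=cv2.contourArea); e=cv2.fitEllipse(k); print(' ',q,e,ray(f,e[0],z))
E
```

```text
wrist button [273.1607 188.7991] 2788 [0.4585 0.271  0.243 ]
 pan ((398.3127746582031, 155.2467498779297), (45.46197509765625, 51.79478454589844), 39.52546310424805) [0.4658 0.0121 0.05  ]
  cork_top ((333.21978759765625, 42.422019958496094), (76.198486328125, 84.16051483154297), 17.59691047668457) [0.682  0.1384 0.01  ]
  dock_pad ((501.7499084472656, 157.33387756347656), (23.437904357910156, 50.017459869384766), 0.9349206686019897) [ 0.4495 -0.239   0.018 ]
top button [146.7452 227.5389] 989 [0.4581 0.2705 0.243 ]
 pan ((258.58880615234375, 228.6240234375), (36.01406478881836, 36.525352478027344), 176.21702575683594) [0.463  0.0107 0.05  ]
  cork_top ((214.0779266357422, 154.7095184326172), (50.12735366821289, 51.016151428222656), 51.58488082885742) [0.6782 0.1366 0.01  ]
  dock_pad ((360.2966003417969, 233.5592041015625), (36.127437591552734, 38.54952621459961), 151.93023681640625) [ 0.4493 -0.2733  0.018 ]
scene button [348.039  113.9587] 436 [0.4599 0.2707 0.243 ]Traceback (most recent call last):
  File "<stdin>", line 9, in <module>
ValueError: max() iterable argument is empty
```

```bash
python3 - <<'E'
from h import *
go([.4588,.2707,.196])
E
```

```text
t 4.95 tcp [0.4762 0.2873 0.4069] down [ 0.009 -0.004 -1.   ] psi -92.2
shift [0.2108 0.0164 0.0186] level dr [ 0.   -0.5  -0.22]
```

```bash
python3 -m inch '[{"grip":0,"xyz":[0,0.008,0.01],"dr":[0,-0.5,-0.2]},{"grip":0,"xyz":[0,0.008,0.0085],"dr":[0,0,0]},{"grip":0,"xyz":[0.03,0,0],"dr":[0,0,0]},{"grip":0,"xyz":[0.03,0,0],"dr":[0,0,0]},{"grip":0,"xyz":[0.03,0,0],"dr":[0,0,0]},{"grip":0,"xyz":[0.015,0,0],"dr":[0,0,0]},{"grip":0,"xyz":[0,0,0],"dr":[0,0,0]}]'; python3 - <<'E'
from h import *
go([.4588,.2707,.196])
E
```

```text
time: 5.53
tcp_pos: [0.4583, 0.2703, 0.3007]
eef_rot: [-2.206, 0.043, 2.192]
contact_force: [-0.8, -0.5, -0.2]
gripper_width: 0.0853
t 5.5333 tcp [0.4583 0.2703 0.3007] down [ 0.006  0.003 -1.   ] psi -92.4
shift [ 1.047e-01 -1.000e-04  2.000e-04] level dr [ 0.   -0.36  0.18]
```

```bash
python3 -m inch '[{"grip":0,"xyz":[0.025,0,0],"dr":[0,-0.3,0.2]},{"grip":0,"xyz":[0.03,0,0],"dr":[0,0,0]},{"grip":0,"xyz":[0.03,0,0],"dr":[0,0,0]},{"grip":0,"xyz":[0.018,0,0],"dr":[0,0,0]},{"grip":0,"xyz":[0,0,0],"dr":[0,0,0]},{"grip":0.4,"xyz":[0,0,0],"dr":[0,0,0]},{"grip":0.6,"xyz":[0,0,0],"dr":[0,0,0]},{"grip":0.8,"xyz":[0,0,0],"dr":[0,0,0]},{"grip":0.8,"xyz":[0,0,0],"dr":[0,0,0]},{"grip":0.8,"xyz":[0,0,0],"dr":[0,0,0]},{"grip":0.8,"xyz":[0,0,0],"dr":[0,0,0]}]' 40; python3 - <<'E'
from h import *
go([.4588,.2707,.196])
E
```

```text
time: 6.45
tcp_pos: [0.4664, 0.2736, 0.207]
eef_rot: [-2.213, 0.041, 2.176]
contact_force: [0.3, 0.6, -0.4]
gripper_width: 0.0362
t 6.45 tcp [0.4664 0.2736 0.207 ] down [ 0.017  0.008 -1.   ] psi -92.6
shift [0.0109 0.0033 0.0077] level dr [ 0.   -0.94  0.49]
```

```bash
python3 -m inch '[{"grip":0.8,"xyz":[-0.015,0,0],"dr":[0,0,0]},{"grip":0.8,"xyz":[-0.02,0,0],"dr":[0,-0.4,0.2]},{"grip":0.8,"xyz":[-0.025,0,0],"dr":[0,-0.4,0.2]},{"grip":0.8,"xyz":[-0.025,0,0],"dr":[0,0,0]},{"grip":0.8,"xyz":[-0.025,0,0],"dr":[0,0,0]}]'; python3 - <<'E'
from h import *
np.set_printoptions(precision=4,suppress=True)
go([.4525,-.2745,.31])
f=robot.grab_frame('top'); b,n=green(f,[.464,.272,.36],20); print(b,n,[ray(f,b,z) for z in(.36,)])
g=robot.grab_frame('wrist'); cv2.imwrite('pics/wr2.png',np.hstack([g['pixels'],cv2.resize(f['pixels'][180:270,100:200],(427,384))])[:,:,::-1][:,139:])
st()
E
```

```text
time: 6.87
tcp_pos: [0.4617, 0.2705, 0.3163]
eef_rot: [-2.192, 0.054, 2.211]
contact_force: [0.5, 0.3, -2.0]
gripper_width: 0.0363
t 6.8667 tcp [0.4617 0.2705 0.3163] down [-0.009 -0.005 -1.   ] psi -92.5
shift [ 0.009   0.5448 -0.0151] level dr [ 0.    0.48 -0.29]
[nan nan] 0 [array([nan, nan, nan])]
t 6.9667 tcp [0.4641 0.2724 0.3198] down [-0.001 -0.    -1.   ] psi -92.6h.py:22: RuntimeWarning: invalid value encountered in divide
  return np.array([(g*xx).sum(),(g*yy).sum()])/g.sum(), g.sum()
```

View pics/wr2.png

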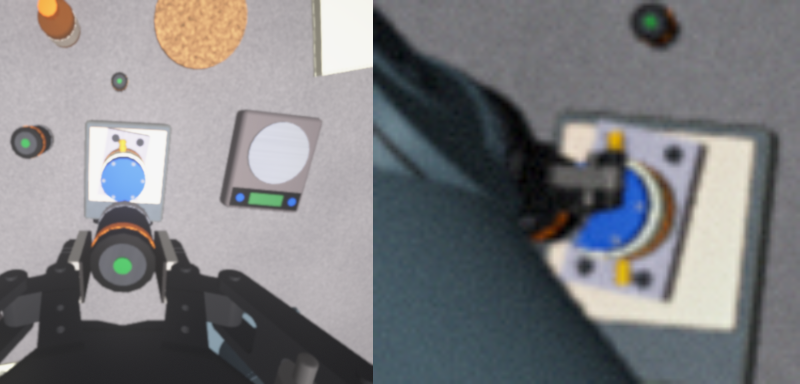

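Drive is held (button at (122,265) in this picture) and the lid stays put at (122,178). Next I'll work out the drive's offset from the TCP and carry it to the dock.

```bash
python3 -m inch '[{"grip":0.8,"xyz":[0,0.02,0],"dr":[0,0,0]},{"grip":0.8,"xyz":[0,0.035,0],"dr":[0,0,0]},{"grip":0.8,"xyz":[0,0.035,0],"dr":[0,0,0]},{"grip":0.8,"xyz":[0,0.035,0],"dr":[0,0,0]},{"grip":0.8,"xyz":[0,0.035,0],"dr":[0,0,0]},{"grip":0.8,"xyz":[0,0.035,0],"dr":[0,0,0]},{"grip":0.8,"xyz":[0,0.035,0],"dr":[0,0,0]},{"grip":0.8,"xyz":[0,0.035,0],"dr":[0,0,0]},{"grip":0.8,"xyz":[0,0.035,0],"dr":[0,0,0]},{"grip":0.8,"xyz":[0,0.035,0],"dr":[0,0,0]},{"grip":0.8,"xyz":[0,0.035,0],"dr":[0,0,0]},{"grip":0.8,"xyz":[0,0.035,0],"dr":[0,0,0]},{"grip":0.8,"xyz":[0,0.035,0],"dr":[0,0,0]},{"grip":0.8,"xyz":[0,0.035,0],"dr":[0,0,0]},{"grip":0.8,"xyz":[0,0.035,0],"dr":[0,0,0]},{"grip":0.8,"xyz":[0,0.035,0],"dr":[0,0,0]},{"grip":0.8,"xyz":[0,0.01,0],"dr":[0,0,0]}]'; python3 - <<'E'
from h import *
np.set_printoptions(precision=4,suppress=True)
f=robot.grab_frame('wrist'); go([.4525,-.2745,.2]); p,M=st()
f=robot.grab_frame('wrist'); b,n=green(f,p+[-.002,0,.035],20); B=ray(f,b,p[2]+.035); print('button',b,n,B,'offset tool',M.T@(B-p))
u=px(f,[.4525,-.2745,.02]); e,n=green(f,[.4525,-.2745,.02],45); print(u)
save(f,'pics/wr3.png')
for q in('dock_pad','cork_top','tray_in','balance_pan','lid_mid'):
  for d in robot.search_frame(f,q)[:1]: print(q,d['confidence'],w(f,d['at']))
E
```

```text
time: 8.38
tcp_pos: [0.4326, -0.3023, 0.3097]
eef_rot: [-2.195, 0.033, 2.212]
contact_force: [-0.5, -0.8, -2.0]
gripper_width: 0.0364
t 8.4333 tcp [ 0.4326 -0.3021  0.3094] down [-0.008  0.004 -1.   ] psi -91.9
shift [ 0.1094 -0.0279 -0.0199] level dr [0.   0.47 0.2 ]
t 8.4333 tcp [ 0.4326 -0.3021  0.3094] down [-0.008  0.004 -1.   ] psi -91.9
button [261.0274 265.426 ] 18107 [ 0.4249 -0.302   0.3444] offset tool [-0.0349  0.      0.008 ]
[245.0571 146.1114]
dock_pad 0.62 [ 0.453  -0.2752  0.0159]
cork_top 0.66 [0.6589 0.0921 0.0111]
tray_in 0.94 [ 0.6439 -0.1142  0.0019]
balance_pan 0.94 [ 0.4501 -0.0024  0.0417]
```

View pics/wr3.png

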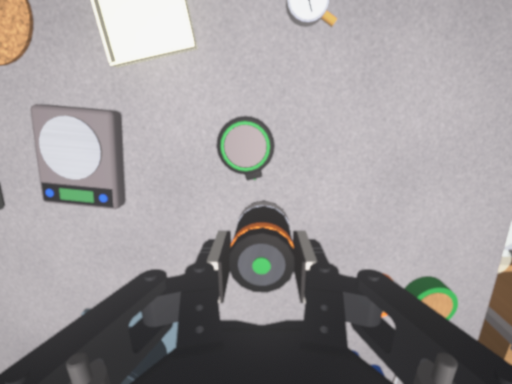

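Dock ring is centred at (245,146), as projected. The drive sits 8 mm toward −x from the TCP, so I compensate and descend.

```bash
python3 -m inch '[{"grip":0.8,"xyz":[0,-0.014,-0.014],"dr":[0,0.4,0.2]},{"grip":0.8,"xyz":[0.02,-0.014,-0.014],"dr":[0,0,0]},{"grip":0.8,"xyz":[0.03,0,0],"dr":[0,0,0]},{"grip":0.8,"xyz":[0.03,0,0],"dr":[0,0,0]},{"grip":0.8,"xyz":[0.03,0,0],"dr":[0,0,0]},{"grip":0.8,"xyz":[0.03,0,0],"dr":[0,0,0]},{"grip":0.8,"xyz":[0.03,0,0],"dr":[0,0,0]},{"grip":0.8,"xyz":[0.03,0,0],"dr":[0,0,0]},{"grip":0.8,"xyz":[0.01,0,0],"dr":[0,0,0]}]'; python3 - <<'E'
from h import *
go([.4605,-.2745,.046])
E
```

```text
time: 9.48
tcp_pos: [0.4757, -0.2555, 0.1001]
eef_rot: [-2.239, 0.007, 2.199]
contact_force: [-1.8, 0.5, -2.0]
gripper_width: 0.0363
t 9.4833 tcp [ 0.4757 -0.2555  0.1001] down [ 0.018 -0.001 -1.   ] psi -90.3
shift [0.0538 0.0191 0.0161] level dr [ 0.   -1.05 -0.05]
```

```bash
python3 -m inch '[{"grip":0.8,"xyz":[0,0.01,0.008],"dr":[0,-0.5,0]},{"grip":0.8,"xyz":[0.01,0.009,0.008],"dr":[0,-0.5,0]},{"grip":0.8,"xyz":[0.015,0,0],"dr":[0,0,0]}]'; python3 - <<'E'
from h import *
go([.4605,-.2745,.046])
E
```

```text
time: 9.73
tcp_pos: [0.4604, -0.2747, 0.0762]
eef_rot: [2.222, -0.002, -2.219]
contact_force: [-0.1, 0.0, -1.3]
gripper_width: 0.0363
t 9.7333 tcp [ 0.4604 -0.2747  0.0762] down [ 0.001 -0.002 -1.   ] psi -90.0
shift [ 0.0302 -0.0002 -0.    ] level dr [ 0.   -0.08 -0.09]
```

```bash
python3 -m inch '[{"grip":0.8,"xyz":[0.012,0,0],"dr":[0,0,0]},{"grip":0.8,"xyz":[0.01,0,0],"dr":[0,0,0]},{"grip":0.8,"xyz":[0.006,0,0],"dr":[0,0,0]}]'; python3 - <<'E'
from h import *
go([.4605,-.2745,.043])
E
```

```text
time: 9.98
tcp_pos: [0.4607, -0.2786, 0.0486]
eef_rot: [2.226, -0.009, -2.216]
contact_force: [0.2, 0.4, -2.8]
gripper_width: 0.0359
t 9.9833 tcp [ 0.4607 -0.2786  0.0486] down [ 0.004 -0.005 -1.   ] psi -90.2
shift [ 0.0056 -0.0042  0.0002] level dr [ 0.   -0.25 -0.28]
```

```bash
python3 -m inch '[{"grip":0.8,"xyz":[0.003,-0.004,0],"dr":[0,-0.2,-0.2]},{"grip":0.8,"xyz":[0.002,0,0],"dr":[0,0,0]}]'; python3 - <<'E'
from h import *
go([.4605,-.2745,.043]); print(robot.sense()['contact_force'])
E
```

```text
time: 10.15
tcp_pos: [0.4606, -0.275, 0.0431]
eef_rot: [-2.221, 0.006, 2.219]
contact_force: [-0.6, 0.6, -1.5]
gripper_width: 0.0362
t 10.15 tcp [ 0.4606 -0.275   0.0431] down [ 0.001 -0.001 -1.   ] psi -90.2
shift [ 0.0001 -0.0005  0.0002] level dr [ 0.   -0.04 -0.08]
[-0.56634638  0.63283645 -1.54323761]
```

```bash
python3 -m inch '[{"grip":0.8,"xyz":[0.002,0,0],"dr":[0,0,0]},{"grip":0.8,"xyz":[0.001,0,0],"dr":[0,0,0]}]'
```

```text
time: 10.32
tcp_pos: [0.4616, -0.2754, 0.0413]
eef_rot: [-2.223, 0.007, 2.219]
contact_force: [-3.5, 1.5, 15.6]
gripper_width: 0.0358
```

```bash
python3 -m inch '[{"grip":0.5,"xyz":[-0.001,0,0],"dr":[0,0,0]},{"grip":0.3,"xyz":[0,0,0],"dr":[0,0,0]},{"grip":0.25,"xyz":[0,0,0],"dr":[0,0,0]},{"grip":0.25,"xyz":[-0.01,0,0],"dr":[0,0,0]},{"grip":0.25,"xyz":[-0.025,0,0],"dr":[0,0,0]},{"grip":0.2,"xyz":[-0.035,0,0],"dr":[0,0,0]},{"grip":0.1,"xyz":[-0.035,0,0],"dr":[0,0,0]},{"grip":0.0,"xyz":[-0.035,0,0],"dr":[0,0,0]},{"grip":0,"xyz":[-0.035,0,0],"dr":[0,0,0]},{"grip":0,"xyz":[-0.035,0,0],"dr":[0,0,0]},{"grip":0,"xyz":[-0.035,0,0],"dr":[0,0,0]},{"grip":0,"xyz":[-0.035,0,0],"dr":[0,0,0]}]'; python3 - <<'E'
from h import *
np.set_printoptions(precision=4,suppress=True)
go([.46,.24,.35])
for c in('wrist','scene'):
    f=robot.grab_frame(c); 
    for d in robot.search_frame(f,'drive_mid')[:3]: p=w(f,d['at']); print(c,d['confidence'],p,px(f,p))
    if c=='scene': im=cv2.resize(f['pixels'][150:240,100:200],(420,378)); cv2.imwrite('pics/c4.png',im[:,:,::-1])
    else: b,n=green(f,[.4525,-.2745,.078],12); print(b,n,ray(f,b,.079))
E
```

```text
time: 11.32
tcp_pos: [0.4573, -0.2714, 0.3356]
eef_rot: [-2.214, -0.002, 2.225]
contact_force: [1.2, -0.4, -0.1]
gripper_width: 0.0851
t 11.3167 tcp [ 0.4573 -0.2714  0.3356] down [-0.005  0.002 -1.   ] psi -90.1
shift [-0.0132 -0.5114 -0.0022] level dr [0.   0.28 0.13]
wrist 0.91 [ 0.4562 -0.2755  0.078 ] [264.1461 161.6907]
[265.0141 162.7207] 1840 [ 0.4547 -0.2769  0.079 ]
scene 0.7 [0.5972 0.274  0.037 ] [352.3801 202.7818]
scene 0.69 [ 0.467  -0.269   0.0688] [148.2589 189.2006]
scene 0.62 [0.5147 0.4106 0.0612] [391.0499 166.3314]
```

View pics/c4.png

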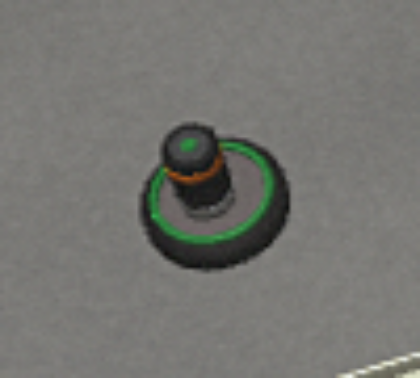

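The drive stands upright inside the green lip (foot near (210,200) in the crop). Back to the stack for the lid.

```bash
python3 -m inch '[{"grip":0,"xyz":[-0.01,-0.02,0],"dr":[0,0,0]},{"grip":0,"xyz":[-0.01,-0.035,0],"dr":[0,0,0]},{"grip":0,"xyz":[-0.01,-0.035,0],"dr":[0,0,0]},{"grip":0,"xyz":[0,-0.035,0],"dr":[0,0,0]},{"grip":0,"xyz":[0,-0.035,0],"dr":[0,0,0]},{"grip":0,"xyz":[0,-0.035,0],"dr":[0,0,0]},{"grip":0,"xyz":[0,-0.035,0],"dr":[0,0,0]},{"grip":0,"xyz":[0,-0.035,0],"dr":[0,0,0]},{"grip":0,"xyz":[0,-0.035,0],"dr":[0,0,0]},{"grip":0,"xyz":[0,-0.035,0],"dr":[0,0,0]},{"grip":0,"xyz":[0,-0.035,0],"dr":[0,0,0]},{"grip":0,"xyz":[0,-0.035,0],"dr":[0,0,0]},{"grip":0,"xyz":[0,-0.035,0],"dr":[0,0,0]},{"grip":0,"xyz":[0,-0.02,0],"dr":[0,0,0]},{"grip":0,"xyz":[0,-0.005,0],"dr":[0,0,0]},{"grip":0,"xyz":[0,0,0],"dr":[0,0,0]}]'; python3 - <<'E'
from h import *
np.set_printoptions(precision=4,suppress=True)
for c in('wrist','top'):
    f=robot.grab_frame(c); h=cv2.cvtColor(f['pixels'],cv2.COLOR_RGB2HSV).astype(int); yy,xx=np.mgrid[:384,:512]; u=px(f,[.46,.26,.18])
    m=(h[...,0]>100)&(h[...,0]<125)&(h[...,1]>140)&((xx-u[0])**2+(yy-u[1])**2<45**2)
    k=max(cv2.findContours(m.astype('uint8'),0,cv2.CHAIN_APPROX_NONE)[0],key=cv2.contourArea); e=cv2.fitEllipse(cv2.convexHull(k)); print(c,'lid',e,ray(f,e[0],.181))
    if c=='wrist': 
        save(f,'pics/wr5.png'); cv2.imwrite('pics/wr5c.png',cv2.resize(f['pixels'][60:260,160:400],(720,600),interpolation=cv2.INTER_CUBIC)[:,:,::-1])
    for d in robot.search_frame(f,'lid_mid')[:2]: print(d['confidence'],w(f,d['at']))
go([.46,.26,.19])
E
```

```text
time: 12.85
tcp_pos: [0.4425, 0.2114, 0.3455]
eef_rot: [-2.17, 0.007, 2.268]
contact_force: [-0.7, -0.2, 0.7]
gripper_width: 0.0854
wrist lid ((212.273681640625, 152.47705078125), (39.728515625, 40.68339920043945), 105.0177230834961) [0.4635 0.2713 0.181 ]
0.74 [0.4616 0.2712 0.1759]Traceback (most recent call last):
  File "<stdin>", line 6, in <module>
cv2.error: OpenCV(4.12.0) /io/opencv/modules/imgproc/src/shapedescr.cpp:361: error: (-201:Incorrect size of input array) There should be at least 5 points to fit the ellipse in function 'fitEllipseNoDirect'
```

View pics/wr5c.png

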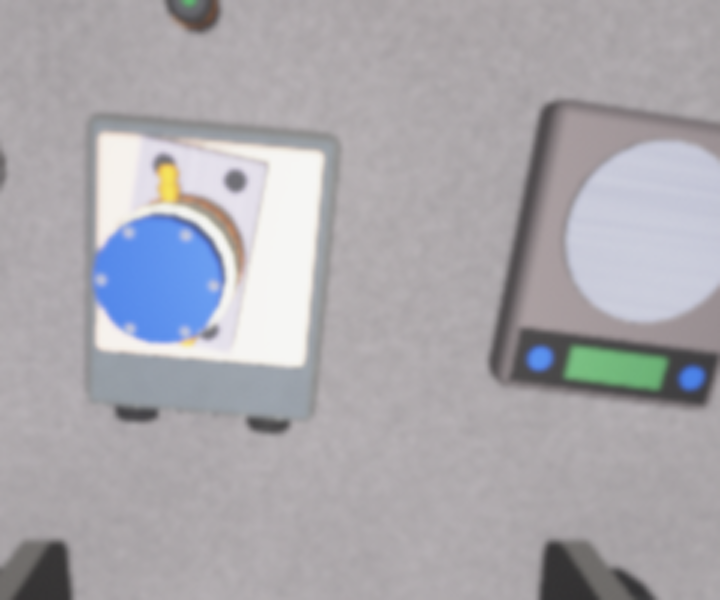

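```bash
python3 - <<'E'
from h import *
go([.4635,.2713,.160])
E
```

```text
t 13.0 tcp [0.4437 0.2085 0.3461] down [-0.043 -0.002 -0.999] psi -90.6
shift [ 0.1849 -0.0635 -0.0271] level dr [ 0.    2.44 -0.13]
```

```bash
python3 -m inch '[{"grip":0,"xyz":[0,-0.02,-0.009],"dr":[0,1.2,0]},{"grip":0,"xyz":[0.01,-0.02,-0.009],"dr":[0,1.2,0]},{"grip":0,"xyz":[0.02,-0.02,-0.009],"dr":[0,0,0]},{"grip":0,"xyz":[0.03,0,0],"dr":[0,0,0]},{"grip":0,"xyz":[0.02,0,0],"dr":[0,0,0]},{"grip":0,"xyz":[0.005,0,0],"dr":[0,0,0]},{"grip":0,"xyz":[0,0,0],"dr":[0,0,0]}]';python3 - <<'E'
from h import *
go([.4635,.2713,.160])
f=robot.grab_frame('wrist'); h=cv2.cvtColor(f['pixels'],cv2.COLOR_RGB2HSV).astype(int); yy,xx=np.mgrid[:384,:512]; u=px(f,[.4635,.271,.18])
m=(h[...,0]>100)&(h[...,0]<125)&(h[...,1]>140)&((xx-u[0])**2+(yy-u[1])**2<60**2)
k=max(cv2.findContours(m.astype('uint8'),0,cv2.CHAIN_APPROX_NONE)[0],key=cv2.contourArea); e=cv2.fitEllipse(cv2.convexHull(k)); print('lid',e,ray(f,e[0],.180))
E
```

```text
time: 13.58
tcp_pos: [0.4792, 0.255, 0.2584]
eef_rot: [-2.217, 0.046, 2.201]
contact_force: [0.9, -0.3, 0.8]
gripper_width: 0.0852
t 13.5833 tcp [0.4792 0.255  0.2584] down [ 0.007 -0.008 -1.   ] psi -91.9
shift [ 0.0982 -0.0166  0.017 ] level dr [ 0.   -0.42 -0.47]
lid ((243.51327514648438, 211.13784790039062), (50.0468635559082, 51.426570892333984), 140.14178466796875) [0.46275237 0.27207103 0.18      ]
```

```bash
python3 -m inch '[{"grip":0,"xyz":[0,-0.009,0.009],"dr":[0,-0.4,-0.5]},{"grip":0,"xyz":[0.01,-0.007,0.008],"dr":[0,0,0]},{"grip":0,"xyz":[0.02,0,0],"dr":[0,0,0]},{"grip":0,"xyz":[0.01,0,0],"dr":[0,0,0]}]';python3 - <<'E'
from h import *
go([.463,.2718,.160])
E
```

```text
time: 13.97
tcp_pos: [0.4653, 0.2739, 0.2238]
eef_rot: [-2.21, 0.034, 2.187]
contact_force: [1.0, -1.7, -0.9]
gripper_width: 0.0854
t 13.9667 tcp [0.4653 0.2739 0.2238] down [ 0.011  0.007 -1.   ] psi -92.2
shift [0.0638 0.0026 0.0029] level dr [ 0.   -0.61  0.42]
```

```bash
python3 -m inch '[{"grip":0,"xyz":[0.02,0.002,0.003],"dr":[0,-0.6,0.4]},{"grip":0,"xyz":[0.02,0,0],"dr":[0,0,0]},{"grip":0,"xyz":[0.012,0,0],"dr":[0,0,0]}]';python3 - <<'E'
from h import *
go([.463,.2718,.160])
E
```

```text
time: 14.22
tcp_pos: [0.4621, 0.2753, 0.1722]
eef_rot: [-2.206, 0.036, 2.196]
contact_force: [1.0, -0.1, 0.5]
gripper_width: 0.0855
t 14.2167 tcp [0.4621 0.2753 0.1722] down [ 0.005  0.004 -1.   ] psi -92.1
shift [ 0.0122  0.0035 -0.0009] level dr [ 0.   -0.26  0.22]
```

```bash
python3 -m inch '[{"grip":0,"xyz":[0.007,0.0035,-0.001],"dr":[0,-0.2,0.2]},{"grip":0.15,"xyz":[0.003,0,0],"dr":[0,0,0]},{"grip":0.25,"xyz":[0,0,0],"dr":[0,0,0]}]' 40;python3 - <<'E'
from h import *
go([.463,.2718,.160])
E
```

```text
time: 14.47
tcp_pos: [0.4611, 0.272, 0.1601]
eef_rot: [-2.202, 0.039, 2.206]
contact_force: [-0.1, 0.4, 0.4]
gripper_width: 0.0649
t 14.4667 tcp [0.4611 0.272  0.1601] down [-0.002 -0.001 -1.   ] psi -92.0
shift [ 0.0001  0.0001 -0.0019] level dr [ 0.    0.1  -0.05]
```

```bash
python3 -m inch '[{"grip":0.4,"xyz":[0,0,-0.001],"dr":[0,0,0]},{"grip":0.5,"xyz":[0,0,0],"dr":[0,0,0]},{"grip":0.6,"xyz":[0,0,0],"dr":[0,0,0]},{"grip":0.6,"xyz":[0,0,0],"dr":[0,0,0]}]' 40;python3 - <<'E'
from h import *
go([.463,.2718,.160])
f=robot.grab_frame('scene'); g=robot.grab_frame('wrist')
cv2.imwrite('pics/c6.png',np.hstack([cv2.resize(f['pixels'][95:185,300:390],(400,400),interpolation=2),cv2.resize(g['pixels'][180:340,170:330],(400,400),interpolation=2)])[:,:,::-1])
E
```

```text
time: 14.8
tcp_pos: [0.4637, 0.2731, 0.1628]
eef_rot: [-2.205, 0.037, 2.201]
contact_force: [-0.8, 0.1, 0.4]
gripper_width: 0.0343
t 14.8 tcp [0.4637 0.2731 0.1628] down [ 0.002  0.001 -1.   ] psi -92.0
shift [0.0028 0.0014 0.0007] level dr [ 0.   -0.11  0.08]
```

View pics/c6.png

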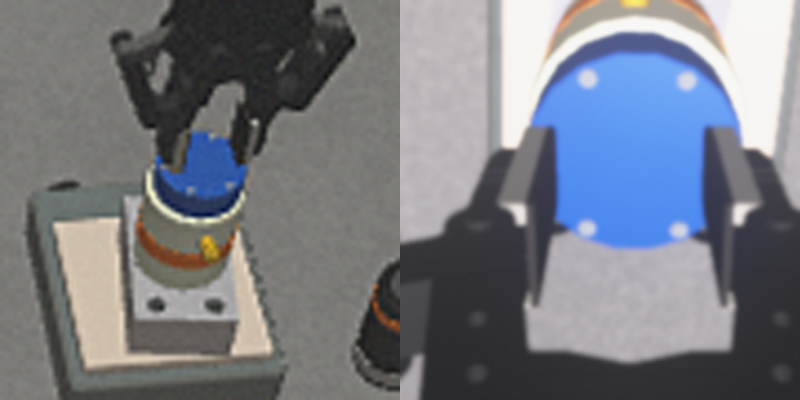

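The pads closed to 34 mm without contact; they are above the lid, which has not moved. I'll check where the tips really are against the reported TCP.

```bash
python3 - <<'E'
from h import *
np.set_printoptions(precision=4,suppress=True)
p,M=st(); f=robot.grab_frame('wrist')
for dz in(0,.005,.01,.015,.02,.025,.03):
    for dx in(.011,-.011): print(dz,dx,px(f,p+[dx,.017,dz]).round(1),px(f,p+[dx,-.017,dz]).round(1))
print('lid top edges',[px(f,[.463+a,.272+b,.182]).round(1) for a,b in((.027,0),(-.027,0),(0,.027),(0,-.027))])
h=cv2.cvtColor(f['pixels'],cv2.COLOR_RGB2HSV).astype(int)
m=(h[...,0]>100)&(h[...,0]<125)&(h[...,1]>140); m[:180]=0; m[320:]=0
ys,xs=np.where(m); print(xs.min(),xs.max(),ys.min(),ys.max(), robot.sense()['contact_force'])
E
```

```text
t 14.9 tcp [0.4637 0.2731 0.1627] down [ 0.002  0.001 -1.   ] psi -92.0
0 0.011 [234.9 212.5] [286.2 210.8]
0 -0.011 [236.9 242.5] [286.4 240.9]
0.005 0.011 [234.1 215.2] [286.9 213.5]
0.005 -0.011 [236.3 245.9] [287.1 244.3]
0.01 0.011 [233.3 218.1] [287.6 216.3]
0.01 -0.011 [235.6 249.5] [287.8 247.9]
0.015 0.011 [232.5 221.1] [288.4 219.3]
0.015 -0.011 [234.8 253.3] [288.5 251.7]
0.02 0.011 [231.6 224.3] [289.2 222.5]
0.02 -0.011 [234.1 257.3] [289.3 255.7]
0.025 0.011 [230.7 227.8] [290.  225.9]
0.025 -0.011 [233.2 261.6] [290.1 259.9]
0.03 0.011 [229.7 231.4] [291.  229.5]
0.03 -0.011 [232.4 266.1] [291.  264.4]
lid top edges [array([261.3, 198.3]), array([264.3, 279.1]), array([218.5, 242.1]), array([307.5, 239.3])]
223 511 201 278 [ 0.7735  0.0745 -0.265 ]
```

```bash
python3 -m inch '[{"grip":0.5,"xyz":[-0.015,0,0],"dr":[0,0,0]},{"grip":0.3,"xyz":[-0.015,0,0],"dr":[0,0,0]},{"grip":0.3,"xyz":[0,0,0],"dr":[0,0,0]},{"grip":0.3,"xyz":[0,0,0],"dr":[0,0,0]}]';python3 - <<'E'
from h import *
np.set_printoptions(precision=4,suppress=True)
s=robot.sense(); wd=s['gripper_width']; p,M=st(); print(wd); f=robot.grab_frame('wrist'); im=f['pixels'].copy()
im=cv2.resize(im[180:384,130:402],(800,600),interpolation=2)
for dz,c in((0,(255,0,0)),(.01,(255,255,0)),(.02,(0,255,0)),(.03,(255,0,255))):
  for sy in(1,-1):
    q=[(px(f,p+M@np.array([-dz,sy*wd/2,a]))-[130,180])*800/272 for a in(.011,-.011)]
    cv2.line(im,tuple(np.int32(q[0])),tuple(np.int32(q[1])),c,2)
cv2.imwrite('pics/wr7.png',im[:,:,::-1])
E
```

```text
time: 15.28
tcp_pos: [0.463, 0.2725, 0.193]
eef_rot: [-2.204, 0.038, 2.203]
contact_force: [0.1, -0.1, 0.4]
gripper_width: 0.0598
t 15.2833 tcp [0.463  0.2725 0.193 ] down [ 0.  0. -1.] psi -92.0
0.059830137691248175
```

View pics/wr7.png

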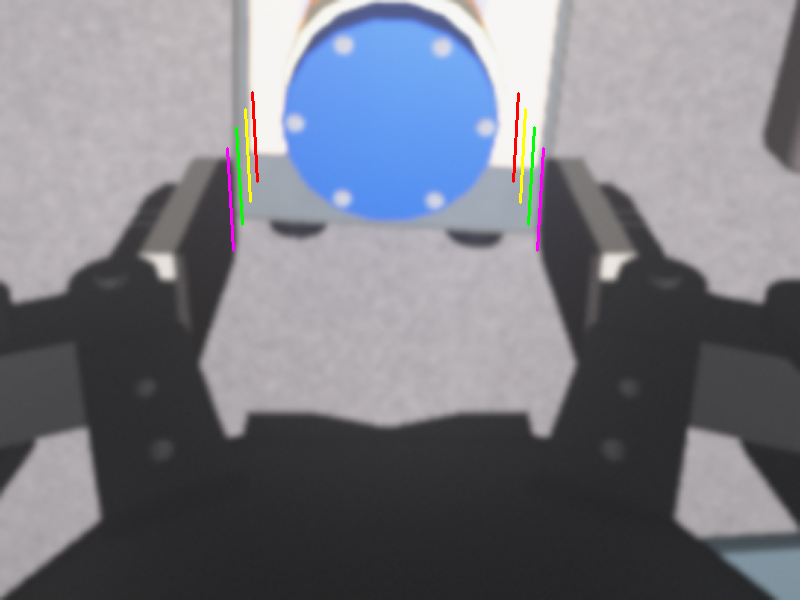

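The drawn lines show that the finger tips sit about 29 mm behind the reported TCP (the magenta line meets the pad edges). From here on I plan with tip z = TCP z + 0.029. For the lid the tips should be just above the rim (0.166), so TCP z is about 0.138.

```bash
python3 -m inch '[{"grip":0.15,"xyz":[0.01,0,0],"dr":[0,0,0]},{"grip":0.15,"xyz":[0.016,0,0],"dr":[0,0,0]},{"grip":0.15,"xyz":[0.013,0,0],"dr":[0,0,0]},{"grip":0.15,"xyz":[0.005,0,0],"dr":[0,0,0]}]';python3 - <<'E'
from h import *
go([.463,.2718,.138])
E
```

```text
time: 15.67
tcp_pos: [0.463, 0.2725, 0.1449]
eef_rot: [-2.204, 0.038, 2.202]
contact_force: [-0.3, 0.1, 1.0]
gripper_width: 0.0727
t 15.6667 tcp [0.463  0.2725 0.1449] down [ 0.001  0.001 -1.   ] psi -92.0
shift [0.0069 0.0007 0.    ] level dr [ 0.   -0.07  0.05]
```

```bash
python3 -m inch '[{"grip":0.15,"xyz":[0.006,0,0],"dr":[0,0,0]},{"grip":0.25,"xyz":[0.0005,0,0],"dr":[0,0,0]},{"grip":0.35,"xyz":[0,0,0],"dr":[0,0,0]},{"grip":0.5,"xyz":[0,0,0],"dr":[0,0,0]},{"grip":0.6,"xyz":[0,0,0],"dr":[0,0,0]},{"grip":0.6,"xyz":[0,0,0],"dr":[0,0,0]}]' 40;python3 - <<'E'
from h import *
go([.463,.2718,.138])
E
```

```text
time: 16.17
tcp_pos: [0.4623, 0.2729, 0.1366]
eef_rot: [-2.203, 0.038, 2.205]
contact_force: [0.4, 0.4, -0.7]
gripper_width: 0.0528
t 16.1667 tcp [0.4623 0.2729 0.1366] down [-0.001  0.    -1.   ] psi -92.0
shift [-0.0014  0.001  -0.0007] level dr [0.   0.05 0.02]
```

```bash
python3 -m inch '[{"grip":0.6,"xyz":[-0.008,0,0],"dr":[0,0,0]},{"grip":0.6,"xyz":[-0.012,0,0],"dr":[0,0,0]},{"grip":0.6,"xyz":[-0.015,0,0],"dr":[0,0,0]},{"grip":0.6,"xyz":[-0.02,0,0],"dr":[0,0,0]},{"grip":0.6,"xyz":[-0.02,0,0],"dr":[0,0,0]},{"grip":0.6,"xyz":[-0.01,0,0],"dr":[0,0,0]},{"grip":0.6,"xyz":[0,0,0],"dr":[0,0,0]}]';python3 - <<'E'
from h import *
go([.69,-.125,.22])
f=robot.grab_frame('wrist'); g=robot.grab_frame('scene')
cv2.imwrite('pics/c8.png',np.hstack([cv2.resize(g['pixels'][90:180,300:390],(400,400),interpolation=2),cv2.resize(f['pixels'][120:340,160:380],(400,400),interpolation=2)])[:,:,::-1])
E
```

```text
time: 16.75
tcp_pos: [0.462, 0.2727, 0.23]
eef_rot: [-2.203, 0.037, 2.204]
contact_force: [0.3, -0.0, -0.7]
gripper_width: 0.0524
t 16.75 tcp [0.462  0.2727 0.23  ] down [-0.     0.001 -1.   ] psi -92.0
shift [ 0.0095  0.3897 -0.2415] level dr [0.   0.03 0.04]
```

View pics/c8.png

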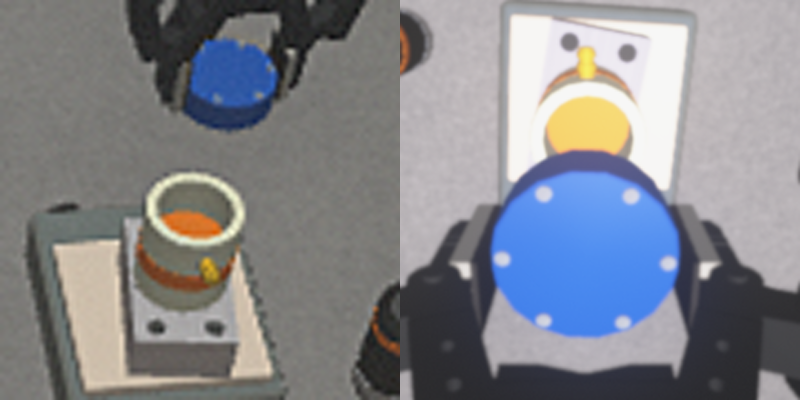

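Lid is held level (left, about (230,85)) and the open vessel stays in place. Carrying the lid to the tray.

```bash
python3 -m inch '[{"grip":0.6,"xyz":[0,0.01,-0.006],"dr":[0,0,0]},{"grip":0.6,"xyz":[0,0.02,-0.012],"dr":[0,0,0]},{"grip":0.6,"xyz":[0,0.03,-0.018],"dr":[0,0,0]},{"grip":0.6,"xyz":[0,0.03,-0.018],"dr":[0,0,0]},{"grip":0.6,"xyz":[0,0.03,-0.018],"dr":[0,0,0]},{"grip":0.6,"xyz":[0,0.03,-0.018],"dr":[0,0,0]},{"grip":0.6,"xyz":[0,0.03,-0.018],"dr":[0,0,0]},{"grip":0.6,"xyz":[0,0.03,-0.018],"dr":[0,0,0]},{"grip":0.6,"xyz":[0,0.03,-0.018],"dr":[0,0,0]},{"grip":0.6,"xyz":[0,0.03,-0.018],"dr":[0,0,0]},{"grip":0.6,"xyz":[0,0.03,-0.018],"dr":[0,0,0]},{"grip":0.6,"xyz":[0,0.03,-0.018],"dr":[0,0,0]},{"grip":0.6,"xyz":[0,0.02,-0.012],"dr":[0,0,0]},{"grip":0.6,"xyz":[0,0.01,-0.006],"dr":[0,0,0]},{"grip":0.6,"xyz":[0,0,0],"dr":[0,0,0]}]';python3 - <<'E'
from h import *
go([.686,-.123,.05])
E
```

```text
time: 18.1
tcp_pos: [0.6624, -0.129, 0.2028]
eef_rot: [-2.169, 0.048, 2.251]
contact_force: [-0.3, 0.8, -1.1]
gripper_width: 0.0519
t 18.1 tcp [ 0.6624 -0.129   0.2028] down [-0.037 -0.011 -0.999] psi -91.8
shift [ 0.1518 -0.0086 -0.029 ] level dr [ 0.    2.12 -0.68]
```

```bash
python3 -m inch '[{"grip":0.6,"xyz":[0,-0.003,-0.012],"dr":[0,1,-0.3]},{"grip":0.6,"xyz":[0.01,-0.003,-0.012],"dr":[0,1,-0.3]},{"grip":0.6,"xyz":[0.02,0,0],"dr":[0,0,0]},{"grip":0.6,"xyz":[0.025,0,0],"dr":[0,0,0]},{"grip":0.6,"xyz":[0.025,0,0],"dr":[0,0,0]},{"grip":0.6,"xyz":[0.02,0,0],"dr":[0,0,0]},{"grip":0.6,"xyz":[0.005,0,0],"dr":[0,0,0]},{"grip":0.6,"xyz":[0,0,0],"dr":[0,0,0]}]';python3 - <<'E'
from h import *
go([.686,-.123,-.0155])
f=robot.grab_frame('wrist')
for d in robot.search_frame(f,'tray_in')[:1]: print(d['confidence'],w(f,d['at']))
for d in robot.trace(f,'tray_in')[:1]:
  k=max(cv2.findContours(d['region'].astype('uint8'),0,2)[0],key=cv2.contourArea); r=cv2.boxPoints(cv2.minAreaRect(k)); print([ray(f,c,.015).round(3) for c in r])
E
```

```text
time: 18.77
tcp_pos: [0.6878, -0.105, 0.0922]
eef_rot: [-2.21, 0.006, 2.205]
contact_force: [-0.3, 1.0, -0.5]
gripper_width: 0.0522
t 18.7667 tcp [ 0.6878 -0.105   0.0922] down [ 0.003  0.011 -1.   ] psi -91.0
shift [0.1075 0.0192 0.0018] level dr [ 0.   -0.15  0.63]
0.7 [ 0.71385197 -0.12771825  0.00269003]
[array([ 0.769, -0.039,  0.015]), array([ 0.778, -0.18 ,  0.015]), array([ 0.608, -0.207,  0.015]), array([ 0.595, -0.036,  0.015])]
```

```bash
python3 -m inch '[{"grip":0.6,"xyz":[0,0.009,0.001],"dr":[0,-0.1,0.6]},{"grip":0.6,"xyz":[0.01,0.008,0],"dr":[0,0,0]},{"grip":0.6,"xyz":[0.02,0,0],"dr":[0,0,0]},{"grip":0.6,"xyz":[0.02,0,0],"dr":[0,0,0]},{"grip":0.6,"xyz":[0.01,0,0],"dr":[0,0,0]},{"grip":0.6,"xyz":[0.005,0,0],"dr":[0,0,0]}]';python3 - <<'E'
from h import *
go([.686,-.123,-.0155])
E
```

```text
time: 19.42
tcp_pos: [0.6957, -0.1307, 0.0355]
eef_rot: [-2.237, 0.032, 2.191]
contact_force: [-0.2, -0.5, -1.6]
gripper_width: 0.0525
t 19.4167 tcp [ 0.6957 -0.1307  0.0355] down [ 0.021 -0.007 -1.   ] psi -91.2
shift [ 0.0508 -0.0079  0.011 ] level dr [ 0.   -1.21 -0.39]
```

```bash
python3 -m inch '[{"grip":0.6,"xyz":[0,-0.007,0.009],"dr":[0,-1.2,-0.4]},{"grip":0.6,"xyz":[0.013,0,0],"dr":[0,0,0]},{"grip":0.6,"xyz":[0.012,0,0],"dr":[0,0,0]},{"grip":0.6,"xyz":[0.006,0,0],"dr":[0,0,0]}]';python3 - <<'E'
from h import *
go([.686,-.123,-.0155])
E
```

```text
time: 19.75
tcp_pos: [0.6874, -0.1244, 0.004]
eef_rot: [-2.211, 0.026, 2.208]
contact_force: [0.1, 0.1, -1.1]
gripper_width: 0.0525
t 19.75 tcp [ 0.6874 -0.1244  0.004 ] down [ 0.001 -0.    -1.   ] psi -91.3
shift [ 0.0195 -0.0014  0.0014] level dr [ 0.   -0.07  0.  ]
```

```bash
python3 -m inch '[{"grip":0.6,"xyz":[0.008,0,0],"dr":[0,0,0]},{"grip":0.6,"xyz":[0.006,0,0],"dr":[0,0,0]},{"grip":0.6,"xyz":[0.002,0,0],"dr":[0,0,0]},{"grip":0.6,"xyz":[0.002,0,0],"dr":[0,0,0]}]'
```

```text
time: 20.08
tcp_pos: [0.687, -0.124, -0.0167]
eef_rot: [-2.21, 0.025, 2.21]
contact_force: [-11.1, 0.0, 31.9]
gripper_width: 0.0524
```

```bash
python3 -m inch '[{"grip":0.6,"xyz":[-0.0015,0,0],"dr":[0,0,0]},{"grip":0.35,"xyz":[0,0,0],"dr":[0,0,0]},{"grip":0.25,"xyz":[0,0,0],"dr":[0,0,0]},{"grip":0.2,"xyz":[0,0,0],"dr":[0,0,0]},{"grip":0.2,"xyz":[-0.01,0,0],"dr":[0,0,0]},{"grip":0.2,"xyz":[-0.025,0,0],"dr":[0,0,0]},{"grip":0.2,"xyz":[-0.035,0,0],"dr":[0,0,0]},{"grip":0.1,"xyz":[-0.035,0,0],"dr":[0,0,0]},{"grip":0,"xyz":[-0.035,0,0],"dr":[0,0,0]},{"grip":0,"xyz":[-0.035,0,0],"dr":[0,0,0]},{"grip":0,"xyz":[-0.035,0,0],"dr":[0,0,0]},{"grip":0,"xyz":[-0.035,0,0],"dr":[0,0,0]}]';python3 - <<'E'
from h import *
go([.46,.26,.32])
f=robot.grab_frame('scene'); g=robot.grab_frame('wrist'); h=robot.grab_frame('top')
C=lambda f,r,c:cv2.resize(f['pixels'][r-50:r+50,c-50:c+50],(400,400),interpolation=2)
cv2.imwrite('pics/c9.png',np.hstack([C(f,260,213),C(g,150,255)])[:,:,::-1])
E
```

```text
time: 21.08
tcp_pos: [0.6823, -0.1232, 0.2368]
eef_rot: [-2.196, 0.021, 2.224]
contact_force: [1.1, -0.2, 0.0]
gripper_width: 0.0854
t 21.0833 tcp [ 0.6823 -0.1232  0.2368] down [-0.012  0.002 -1.   ] psi -91.2
shift [-0.0797 -0.3786  0.2313] level dr [0.   0.71 0.1 ]
```

View pics/c9.png

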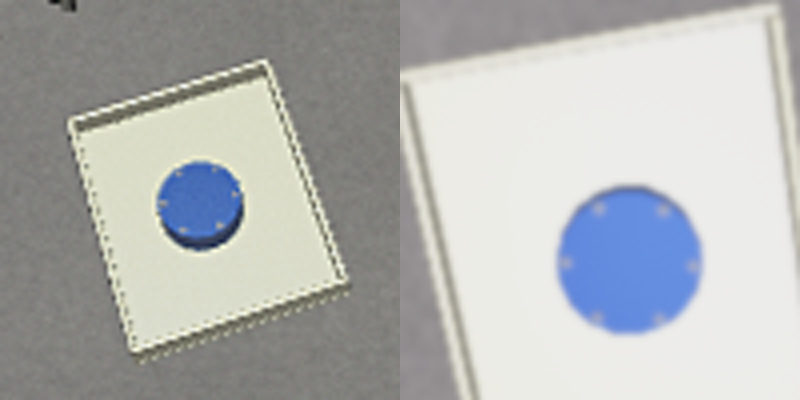

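The lid lies flat in the tray, screw heads up (left crop (200,205)). That is 12 pictures so far. Back to the vessel.

```bash
python3 -m inch '[{"grip":0,"xyz":[-0.02,-0.01,0.006],"dr":[0,0.3,0]},{"grip":0,"xyz":[-0.02,-0.02,0.012],"dr":[0,0.3,0]},{"grip":0,"xyz":[-0.02,-0.03,0.018],"dr":[0,0,0]},{"grip":0,"xyz":[0,-0.03,0.018],"dr":[0,0,0]},{"grip":0,"xyz":[0,-0.03,0.018],"dr":[0,0,0]},{"grip":0,"xyz":[0,-0.03,0.018],"dr":[0,0,0]},{"grip":0,"xyz":[0,-0.03,0.018],"dr":[0,0,0]},{"grip":0,"xyz":[0,-0.03,0.018],"dr":[0,0,0]},{"grip":0,"xyz":[0,-0.03,0.018],"dr":[0,0,0]},{"grip":0,"xyz":[0,-0.03,0.018],"dr":[0,0,0]},{"grip":0,"xyz":[0,-0.03,0.018],"dr":[0,0,0]},{"grip":0,"xyz":[0,-0.03,0.018],"dr":[0,0,0]},{"grip":0,"xyz":[0,-0.02,0.012],"dr":[0,0,0]},{"grip":0,"xyz":[0,-0.01,0.006],"dr":[0,0,0]},{"grip":0,"xyz":[0,0,0],"dr":[0,0,0]}]';python3 - <<'E'
from h import *
np.set_printoptions(precision=4,suppress=True)
go([.463,.272,.11])
f=robot.grab_frame('wrist'); cv2.imwrite('pics/wr10.png',cv2.resize(f['pixels'][60:260,130:370],(720,600),interpolation=2)[:,:,::-1])
h=cv2.cvtColor(f['pixels'],cv2.COLOR_RGB2HSV).astype(int); yy,xx=np.mgrid[:384,:512]; u=px(f,[.463,.271,.155])
near=((xx-u[0])**2+(yy-u[1])**2<60**2)
Y=near&(abs(h[...,0]-25)<5)&(h[...,1]>150)
n,l,s,c=cv2.connectedComponentsWithStats(Y.astype('uint8')); print('yellow/orange',[(s[i,4],c[i].round(1),ray(f,c[i],.12).round(4)) for i in range(1,n) if s[i,4]>5])
for d in robot.trace(f,'vessel_mid')[:1]:
  k=max(cv2.findContours(d['region'].astype('uint8'),0,2)[0],key=cv2.contourArea); print(d['confidence'],cv2.boundingRect(k))
t=robot.grab_frame('top'); print([ (c,px(f,[.463,.272,c])) for c in(.13,.162)])
E
```

```text
time: 22.48
tcp_pos: [0.4568, 0.2519, 0.2887]
eef_rot: [-2.197, 0.035, 2.229]
contact_force: [-0.5, 0.6, 0.1]
gripper_width: 0.0851
t 22.4833 tcp [0.4568 0.2519 0.2887] down [-0.014 -0.007 -1.   ] psi -91.4
shift [ 0.1785 -0.0217 -0.0083] level dr [ 0.    0.82 -0.44]
yellow/orange [(np.int32(61), array([242.8, 141.1]), array([0.4961, 0.2724, 0.12  ]))]
0.75 (217, 134, 53, 67)
[(0.13, array([243.7444, 169.0673])), (0.162, array([242.1767, 175.0818]))]
```

View pics/wr10.png

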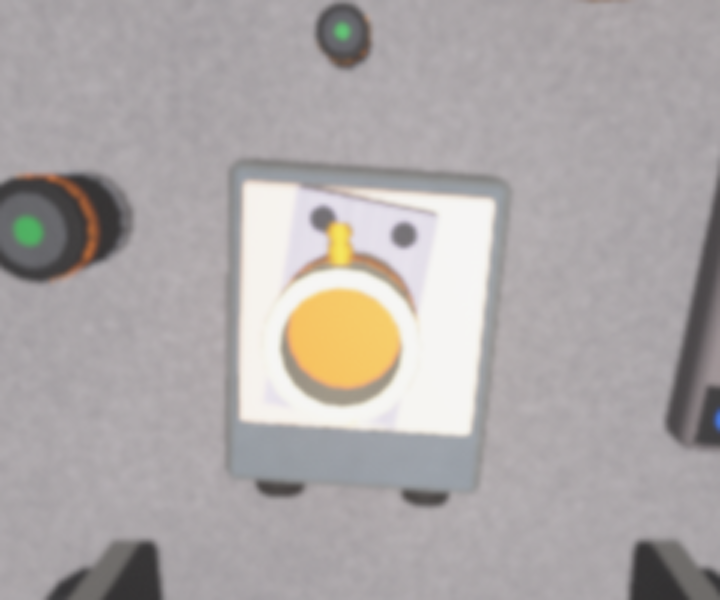

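Rim is centred at (340,345) in the crop, giving axis (0.463, 0.271). The nozzle at (340,243) gives yaw of about +2°, so jaw angle −88°. Level, turn and descend.

```bash
python3 -m inch '[{"grip":0,"xyz":[0,-0.008,-0.003],"dr":[-1.7,0.4,-0.2]},{"grip":0,"xyz":[0.01,-0.008,-0.003],"dr":[-1.7,0.4,-0.2]},{"grip":0,"xyz":[0.02,0,0],"dr":[0,0,0]},{"grip":0,"xyz":[0.02,0,0],"dr":[0,0,0]},{"grip":0,"xyz":[0.01,0,0],"dr":[0,0,0]},{"grip":0,"xyz":[0,0,0],"dr":[0,0,0]}]';python3 - <<'E'
from h import *
go([.463,.271,.101])
E
```

```text
time: 23.13
tcp_pos: [0.4726, 0.2598, 0.2239]
eef_rot: [2.213, 0.029, -2.2]
contact_force: [-0.8, -0.1, 0.2]
gripper_width: 0.0853
t 23.1333 tcp [0.4726 0.2598 0.2239] down [ 0.006 -0.002 -1.   ] psi -88.4
shift [ 0.1229 -0.0116  0.01  ] level dr [ 0.   -0.31 -0.1 ]
```

```bash
python3 -m inch '[{"grip":0,"xyz":[0,-0.01,0.009],"dr":[0,-0.3,-0.1]},{"grip":0,"xyz":[0.01,0,0],"dr":[0,0,0]},{"grip":0,"xyz":[0.02,0,0],"dr":[0,0,0]},{"grip":0,"xyz":[0.01,0,0],"dr":[0,0,0]}]';python3 - <<'E'
from h import *
go([.463,.271,.101])
f=robot.grab_frame('wrist'); print(px(f,[.463,.271,.162]))
m=(f['pixels'].min(2)>205); h=cv2.cvtColor(f['pixels'],cv2.COLOR_RGB2HSV).astype(int); m=(abs(h[...,0]-22)<8)&(h[...,1]>110)
n,l,s,c=cv2.connectedComponentsWithStats(m.astype('uint8')); print([(s[i],c[i].round(1)) for i in range(1,n) if s[i,4]>100])
E
```

```text
time: 23.47
tcp_pos: [0.465, 0.2724, 0.1848]
eef_rot: [2.214, 0.035, -2.204]
contact_force: [0.4, -0.3, -0.9]
gripper_width: 0.0855
t 23.4667 tcp [0.465  0.2724 0.1848] down [ 0.005  0.004 -1.   ] psi -88.4
shift [0.0838 0.0016 0.0024] level dr [ 0.   -0.28  0.21]
[262.96566533 217.36311859]
[(array([382,   8,  26,  20, 144], dtype=int32), array([394.4,  21. ])), (array([344,  29,  22,  19, 116], dtype=int32), array([358.6,  38.2])), (array([258, 157,  14,  21, 222], dtype=int32), array([264.7, 167.2])), (array([ 237,  190,   53,   42, 1667], dtype=int32), array([262.9, 210.3]))]
```

```bash
python3 -m inch '[{"grip":0,"xyz":[0.02,0.001,0.002],"dr":[0,-0.3,0.2]},{"grip":0,"xyz":[0.02,0,0],"dr":[0,0,0]},{"grip":0,"xyz":[0.015,0,0],"dr":[0,0,0]},{"grip":0,"xyz":[0.005,0,0],"dr":[0,0,0]}]';python3 - <<'E'
from h import *
go([.463,.271,.101])
E
```

```text
time: 23.85
tcp_pos: [0.4649, 0.2728, 0.1245]
eef_rot: [2.212, 0.034, -2.204]
contact_force: [-0.6, -0.4, -0.9]
gripper_width: 0.0851
t 23.85 tcp [0.4649 0.2728 0.1245] down [ 0.003  0.002 -1.   ] psi -88.3
shift [0.0235 0.0018 0.002 ] level dr [ 0.   -0.2   0.11]
```

```bash
python3 -m inch '[{"grip":0,"xyz":[0.013,0.0015,0.002],"dr":[0,-0.2,0.1]},{"grip":0,"xyz":[0.006,0,0],"dr":[0,0,0]},{"grip":0.1,"xyz":[0,0,0],"dr":[0,0,0]},{"grip":0.2,"xyz":[0,0,0],"dr":[0,0,0]},{"grip":0.3,"xyz":[0,0,0],"dr":[0,0,0]},{"grip":0.5,"xyz":[0,0,0],"dr":[0,0,0]},{"grip":0.5,"xyz":[0,0,0],"dr":[0,0,0]},{"grip":0.5,"xyz":[0,0,0],"dr":[0,0,0]}]' 50;python3 - <<'E'
from h import *
go([.463,.271,.101])
E
```

```text
time: 24.52
tcp_pos: [0.4645, 0.2719, 0.1065]
eef_rot: [2.21, 0.033, -2.205]
contact_force: [-0.0, -0.2, -3.0]
gripper_width: 0.0597
t 24.5167 tcp [0.4645 0.2719 0.1065] down [ 0.003  0.001 -1.   ] psi -88.4
shift [0.0055 0.0008 0.0015] level dr [ 0.   -0.15  0.06]
```

```bash
python3 -m inch '[{"grip":0.5,"xyz":[-0.006,0,0],"dr":[0,0,0]},{"grip":0.5,"xyz":[-0.01,0,0],"dr":[0,0,0]},{"grip":0.5,"xyz":[-0.015,0,0],"dr":[0,0,0]},{"grip":0.5,"xyz":[-0.02,0,0],"dr":[0,0,0]},{"grip":0.5,"xyz":[-0.015,0,0],"dr":[0,0,0]},{"grip":0.5,"xyz":[-0.005,0,0],"dr":[0,0,0]},{"grip":0.5,"xyz":[0,0,0],"dr":[0,0,0]}]';python3 - <<'E'
from h import *
go([.4645,.0115,.19]); f=robot.grab_frame('wrist'); g=robot.grab_frame('scene')
cv2.imwrite('pics/c11.png',np.hstack([cv2.resize(g['pixels'][90:190,290:390],(400,400),interpolation=2),cv2.resize(f['pixels'][80:330,140:390],(400,400),interpolation=2)])[:,:,::-1])
E
```

```text
time: 25.1
tcp_pos: [0.4633, 0.2716, 0.1836]
eef_rot: [2.209, 0.033, -2.205]
contact_force: [-0.1, 0.1, -2.6]
gripper_width: 0.0592
t 25.1 tcp [0.4633 0.2716 0.1836] down [ 0.002  0.001 -1.   ] psi -88.3
shift [-0.0066  0.26    0.0065] level dr [ 0.   -0.1   0.05]
```

View pics/c11.png

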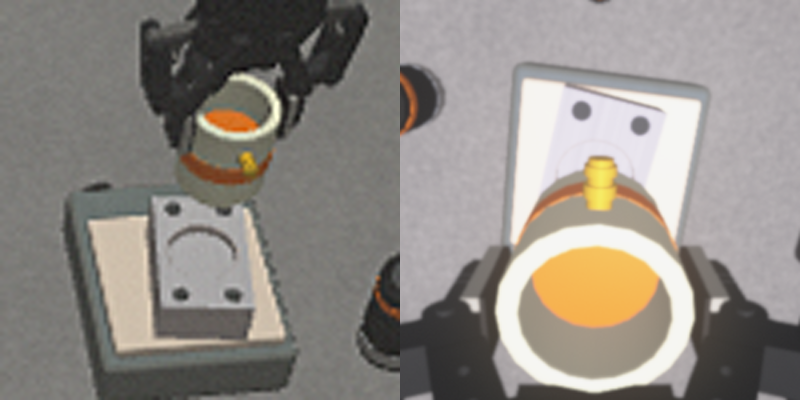

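Vessel is held upright (left (225,140)) and the block stays put with its recess visible. Two pictures left. Gentle traverse to the balance.

```bash
python3 -m inch '[{"grip":0.5,"xyz":[0,0.006,0],"dr":[0,0,0]},{"grip":0.5,"xyz":[0,0.012,0],"dr":[0,0,0]},{"grip":0.5,"xyz":[0,0.018,0],"dr":[0,0,0]},{"grip":0.5,"xyz":[0,0.02,0],"dr":[0,0,0]},{"grip":0.5,"xyz":[0,0.02,0],"dr":[0,0,0]},{"grip":0.5,"xyz":[0,0.02,0],"dr":[0,0,0]},{"grip":0.5,"xyz":[0,0.02,0],"dr":[0,0,0]},{"grip":0.5,"xyz":[0,0.02,0],"dr":[0,0,0]}]';python3 - <<'E'
from h import *
go([.4645,.0115,.19])
E
```

```text
time: 25.87
tcp_pos: [0.4611, 0.1261, 0.1756]
eef_rot: [2.188, 0.036, -2.215]
contact_force: [-1.3, 0.0, -2.7]
gripper_width: 0.0595
t 25.8667 tcp [0.4611 0.1261 0.1756] down [-0.012 -0.003 -1.   ] psi -88.0
shift [-0.0141  0.1147  0.0009] level dr [ 0.    0.7  -0.15]
```

```bash
python3 -m inch '[{"grip":0.5,"xyz":[-0.002,0.018,0],"dr":[0,0.4,0]},{"grip":0.5,"xyz":[-0.002,0.018,0],"dr":[0,0.4,0]},{"grip":0.5,"xyz":[-0.001,0.018,0],"dr":[0,0.2,0]},{"grip":0.5,"xyz":[0,0.016,0],"dr":[0,0,0]},{"grip":0.5,"xyz":[0,0.01,0],"dr":[0,0,0]},{"grip":0.5,"xyz":[0,0.004,0],"dr":[0,0,0]},{"grip":0.5,"xyz":[0,0,0],"dr":[0,0,0]}]';python3 - <<'E'
from h import *
p=st()[0]
f=robot.grab_frame('wrist'); a=f['pixels'].astype(int);yy,xx=np.mgrid[:384,:512]; u=px(f,[.462,.011,.05]); print('pan px',u)
# vessel axis vs tcp: rim ellipse (bright white)
m=(a.min(2)>190); m[:200]=0
n,l,s,c=cv2.connectedComponentsWithStats(m.astype('uint8')); 
for i in range(1,n):
  if s[i,4]>300:
    k=cv2.findContours((l==i).astype('uint8'),0,1)[0][0]; e=cv2.fitEllipse(cv2.convexHull(k)); print(s[i],e,'axis at rim',ray(f,e[0],p[2]+.0555))
go([.4645,.0115,.0695])
E
```

```text
time: 26.45
tcp_pos: [0.4565, 0.0228, 0.1754]
eef_rot: [2.197, 0.013, -2.214]
contact_force: [-0.4, -0.3, -2.6]
gripper_width: 0.0597
t 26.45 tcp [0.4565 0.0228 0.1754] down [-0.007 -0.01  -1.   ] psi -88.8
pan px [270.76706053 176.44371764]
[  54  200   42   34 1067] ((75.07473754882812, 216.40711975097656), (38.08091354370117, 52.059349060058594), 91.52763366699219) axis at rim [0.48470517 0.10744255 0.23088443]
[ 201  221  122  103 3240] ((261.4845886230469, 273.12591552734375), (103.88359069824219, 121.84473419189453), 90.05794525146484) axis at rim [0.45746383 0.02319795 0.23088443]
t 26.5 tcp [0.4564 0.0233 0.1754] down [-0.008 -0.01  -1.   ] psi -88.7
shift [ 0.1059  0.011  -0.0086] level dr [ 0.    0.45 -0.55]
```

```bash
python3 -m inch '[{"grip":0.5,"xyz":[0.005,0.005,-0.004],"dr":[0,0.2,-0.3]},{"grip":0.5,"xyz":[0.012,0.005,-0.004],"dr":[0,0.2,-0.2]},{"grip":0.5,"xyz":[0.015,0,0],"dr":[0,0,0]},{"grip":0.5,"xyz":[0.015,0,0],"dr":[0,0,0]},{"grip":0.5,"xyz":[0.01,0,0],"dr":[0,0,0]},{"grip":0.5,"xyz":[0.002,0,0],"dr":[0,0,0]}]';python3 - <<'E'
from h import *
go([.4642,.0115,.0695])
E
```

```text
time: 27.0
tcp_pos: [0.4669, 0.0161, 0.1131]
eef_rot: [2.212, 0.034, -2.205]
contact_force: [-0.5, 1.0, -3.8]
gripper_width: 0.0598
t 27.0 tcp [0.4669 0.0161 0.1131] down [ 0.003  0.003 -1.   ] psi -88.4
shift [0.0436 0.0046 0.003 ] level dr [ 0.   -0.19  0.16]
```

```bash
python3 -m inch '[{"grip":0.5,"xyz":[0.01,0.004,0.002],"dr":[0,-0.2,0.1]},{"grip":0.5,"xyz":[0.01,0,0],"dr":[0,0,0]},{"grip":0.5,"xyz":[0.008,0,0],"dr":[0,0,0]},{"grip":0.5,"xyz":[0.003,0,0],"dr":[0,0,0]}]';python3 - <<'E'
from h import *
go([.4642,.0115,.0695])
E
```

```text
time: 27.33
tcp_pos: [0.4658, 0.0127, 0.0798]
eef_rot: [2.208, 0.035, -2.206]
contact_force: [0.4, -0.9, -3.2]
gripper_width: 0.0595
t 27.3333 tcp [0.4658 0.0127 0.0798] down [ 0.001  0.002 -1.   ] psi -88.3
shift [0.0103 0.0012 0.0017] level dr [ 0.   -0.04  0.09]
```

```bash
python3 -m inch '[{"grip":0.5,"xyz":[0.006,0.001,0.001],"dr":[0,0,0.1]},{"grip":0.5,"xyz":[0.002,0,0],"dr":[0,0,0]},{"grip":0.5,"xyz":[0.001,0,0],"dr":[0,0,0]}]';python3 - <<'E'
from h import *
go([.4642,.0115,.0695])
E
```

```text
time: 27.58
tcp_pos: [0.4648, 0.0118, 0.0694]
eef_rot: [2.206, 0.034, -2.206]
contact_force: [0.3, -0.2, -2.7]
gripper_width: 0.0595
t 27.5833 tcp [0.4648 0.0118 0.0694] down [ 0. -0. -1.] psi -88.3
shift [-0.0001  0.0003  0.0006] level dr [ 0.   -0.02 -0.01]
```

```bash
python3 -m inch '[{"grip":0.5,"xyz":[0.0015,0,0],"dr":[0,0,0]},{"grip":0.5,"xyz":[0.001,0,0],"dr":[0,0,0]}]'
```

```text
time: 27.75
tcp_pos: [0.4654, 0.0119, 0.0676]
eef_rot: [2.207, 0.033, -2.204]
contact_force: [-5.6, -0.7, 19.0]
gripper_width: 0.0596
```

```bash
python3 -m inch '[{"grip":0.5,"xyz":[-0.001,0,0],"dr":[0,0,0]},{"grip":0.25,"xyz":[0,0,0],"dr":[0,0,0]},{"grip":0.15,"xyz":[0,0,0],"dr":[0,0,0]},{"grip":0.05,"xyz":[0,0,0],"dr":[0,0,0]},{"grip":0.0,"xyz":[0,0,0],"dr":[0,0,0]},{"grip":0,"xyz":[-0.01,0,0],"dr":[0,0,0]},{"grip":0,"xyz":[-0.015,0,0],"dr":[0,0,0]},{"grip":0,"xyz":[-0.02,0,0],"dr":[0,0,0]},{"grip":0,"xyz":[-0.02,0,0],"dr":[0,0,0]}]';python3 - <<'E'
from h import *
go([.4645,.0115,.1])
E
```

```text
time: 28.5
tcp_pos: [0.4645, 0.0123, 0.1362]
eef_rot: [2.204, 0.035, -2.207]
contact_force: [0.4, 0.5, 0.6]
gripper_width: 0.0859
t 28.5 tcp [0.4645 0.0123 0.1362] down [-0.001  0.    -1.   ] psi -88.2
shift [0.0362 0.0009 0.    ] level dr [0.   0.06 0.01]
```

```bash
python3 -m inch '[{"grip":0,"xyz":[-0.03,0,0],"dr":[0,0,0]},{"grip":0,"xyz":[-0.03,0,0],"dr":[0,0,0]},{"grip":0,"xyz":[-0.03,-0.01,0],"dr":[3,0,0]},{"grip":0,"xyz":[-0.02,-0.025,0],"dr":[3,0,0]},{"grip":0,"xyz":[0,-0.03,0],"dr":[3,0,0]},{"grip":0,"xyz":[0,-0.03,0],"dr":[3,0,0]},{"grip":0,"xyz":[0,-0.03,0.003],"dr":[2,0,0]},{"grip":0,"xyz":[0,-0.03,0.006],"dr":[0,0,0]},{"grip":0,"xyz":[0,-0.02,0.004],"dr":[0,0,0]},{"grip":0,"xyz":[0,-0.01,0.002],"dr":[0,0,0]},{"grip":0,"xyz":[0,0,0],"dr":[0,0,0]}]';python3 - <<'E'
from h import *
np.set_printoptions(precision=4,suppress=True)
go([.463,.271,.07])
f=robot.grab_frame('wrist')
for q in('block_mid','vessel_mid'):
  for d in robot.search_frame(f,q)[:2]: print(q,d['confidence'],w(f,d['at']))
for d in robot.trace(f,'block_mid')[:1]:
  k=max(cv2.findContours(d['region'].astype('uint8'),0,2)[0],key=cv2.contourArea); r=cv2.minAreaRect(k); print(r,[ray(f,c,.096) for c in cv2.boxPoints(r)],cv2.boundingRect(k))
# render oblique check: blow up with predicted corners
im=f['pixels'].copy()
u=np.int32(px(f,[.463,.271,.096])); x0,y0=max(u[0]-80,0),max(u[1]-80,0); im=cv2.resize(im[y0:y0+160,x0:x0+160],(600,600),interpolation=2)
cs=[]
for sx,sy in((1,1),(1,-1),(-1,-1),(-1,1)):
  t=np.radians(-13); d=np.array([[np.cos(t),-np.sin(t)],[np.sin(t),np.cos(t)]])@[sx*.05,sy*.032]; cs.append((px(f,[.463+d[0],.271+d[1],.096])-[x0,y0])*3.75)
cv2.polylines(im,[np.int32(cs)],True,(255,0,0),1); cv2.imwrite('pics/wr12.png',im[:,:,::-1]); print(x0,y0,np.array(cs))
E
```

```text
time: 29.42
tcp_pos: [0.4774, 0.2063, 0.2668]
eef_rot: [-2.112, 0.236, 2.082]
contact_force: [0.3, -0.2, -0.1]
gripper_width: 0.0854
t 29.4167 tcp [0.4774 0.2063 0.2668] down [ 0.015  0.004 -1.   ] psi -103.2
shift [ 0.1969 -0.0583  0.0314] level dr [ 0.   -0.78  0.42]
block_mid 0.93 [0.4655 0.2685 0.097 ]
block_mid 0.15 [0.6635 0.1424 0.0104]
((217.04244995117188, 193.52659606933594), (76.19283294677734, 52.5352897644043), 88.40885925292969) [array([0.5221, 0.2903, 0.096 ]), array([0.5086, 0.2247, 0.096 ]), array([0.4069, 0.2476, 0.096 ]), array([0.4209, 0.3189, 0.096 ])] (190, 155, 54, 77)
136 116 [[202.5453 160.2142]
 [390.317  159.5943]
 [396.9237 432.2113]
 [223.1313 431.7329]]
```

View pics/wr12.png

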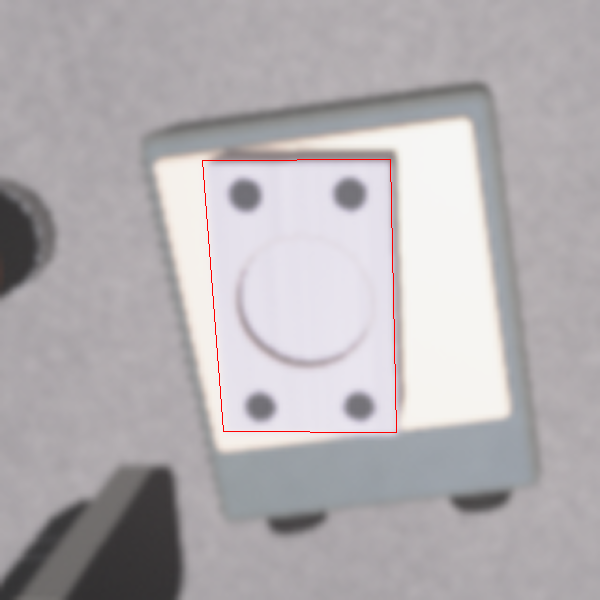

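The projected outline fits the block exactly, so centre (0.463, 0.271) and yaw −13° are right. One picture left. Level, centre and descend.

```bash
python3 -m inch '[{"grip":0,"xyz":[0,-0.018,0.01],"dr":[0,-0.4,0.2]},{"grip":0,"xyz":[0,-0.018,0.01],"dr":[0,-0.4,0.2]},{"grip":0,"xyz":[0.01,-0.015,0.008],"dr":[0,0,0]},{"grip":0,"xyz":[0.02,0,0],"dr":[0,0,0]},{"grip":0,"xyz":[0.02,0,0],"dr":[0,0,0]},{"grip":0,"xyz":[0.01,0,0],"dr":[0,0,0]}]';python3 - <<'E'
from h import *
go([.463,.271,.038])
E
```

```text
time: 30.12
tcp_pos: [0.4676, 0.2481, 0.2062]
eef_rot: [-2.093, 0.273, 2.083]
contact_force: [-1.8, -0.3, -1.0]
gripper_width: 0.0853
t 30.1167 tcp [0.4676 0.2481 0.2062] down [ 0.004 -0.006 -1.   ] psi -104.6
shift [ 0.168  -0.0218  0.0112] level dr [ 0.   -0.31 -0.29]
```

```bash
python3 -m inch '[{"grip":0,"xyz":[0,-0.012,0.006],"dr":[-1.0,-0.3,-0.3]},{"grip":0,"xyz":[0.01,-0.008,0.004],"dr":[0,0,0]},{"grip":0,"xyz":[0.025,0,0],"dr":[0,0,0]},{"grip":0,"xyz":[0.025,0,0],"dr":[0,0,0]},{"grip":0,"xyz":[0.01,0,0],"dr":[0,0,0]}]';python3 - <<'E'
from h import *
go([.463,.271,.038])
E
```

```text
time: 30.53
tcp_pos: [0.4657, 0.2704, 0.1355]
eef_rot: [-2.096, 0.251, 2.087]
contact_force: [-0.3, 0.3, 0.6]
gripper_width: 0.0854
t 30.5333 tcp [0.4657 0.2704 0.1355] down [ 0.004  0.002 -1.   ] psi -103.9
shift [0.0974 0.0004 0.0031] level dr [ 0.   -0.21  0.18]
```

```bash
python3 -m inch '[{"grip":0,"xyz":[0.02,0,0.003],"dr":[-0.8,-0.2,0.2]},{"grip":0,"xyz":[0.025,0,0],"dr":[0,0,0]},{"grip":0,"xyz":[0.015,0,0],"dr":[0,0,0]},{"grip":0,"xyz":[0.005,0,0],"dr":[0,0,0]}]';python3 - <<'E'
from h import *
go([.463,.271,.038])
E
```

```text
time: 30.87
tcp_pos: [0.4644, 0.2735, 0.069]
eef_rot: [-2.103, 0.238, 2.098]
contact_force: [0.1, -0.9, 0.1]
gripper_width: 0.0855
t 30.8667 tcp [0.4644 0.2735 0.069 ] down [ 0.003  0.002 -1.   ] psi -103.0
shift [0.031  0.0029 0.0009] level dr [ 0.   -0.12  0.12]
```

```bash
python3 -m inch '[{"grip":0,"xyz":[0.014,0.0028,0.001],"dr":[0,-0.1,0.1]},{"grip":0,"xyz":[0.01,0,0],"dr":[0,0,0]},{"grip":0.05,"xyz":[0.002,0,0],"dr":[0,0,0]},{"grip":0.15,"xyz":[0,0,0],"dr":[0,0,0]}]';python3 - <<'E'
from h import *
go([.463,.271,.038])
E
```

```text
time: 31.2
tcp_pos: [0.4644, 0.273, 0.0434]
eef_rot: [-2.103, 0.238, 2.098]
contact_force: [0.4, -0.5, 0.5]
gripper_width: 0.0727
t 31.2 tcp [0.4644 0.273  0.0434] down [ 0.002  0.001 -1.   ] psi -103.0
shift [0.0054 0.0022 0.0009] level dr [ 0.   -0.12  0.11]
```

```bash
python3 -m inch '[{"grip":0.15,"xyz":[0.003,0.002,0.001],"dr":[0,-0.1,0.1]},{"grip":0.25,"xyz":[0,0,0],"dr":[0,0,0]},{"grip":0.5,"xyz":[0,0,0],"dr":[0,0,0]},{"grip":0.5,"xyz":[0,0,0],"dr":[0,0,0]},{"grip":0.5,"xyz":[0,0,0],"dr":[0,0,0]}]' 80;python3 - <<'E'
from h import *
go([.463,.271,.038])
E
```

```text
time: 31.62
tcp_pos: [0.4636, 0.2716, 0.0423]
eef_rot: [-2.102, 0.239, 2.098]
contact_force: [0.8, 0.3, -5.3]
gripper_width: 0.0627
t 31.6167 tcp [0.4636 0.2716 0.0423] down [ 0.002  0.001 -1.   ] psi -103.1
shift [0.0043 0.0007 0.0005] level dr [ 0.   -0.09  0.08]
```

```bash
python3 -m inch '[{"grip":0.5,"xyz":[-0.008,0,0],"dr":[0,0,0]},{"grip":0.5,"xyz":[-0.012,0,0],"dr":[0,0,0]},{"grip":0.5,"xyz":[-0.018,0,0],"dr":[0,0,0]},{"grip":0.5,"xyz":[-0.018,0,0],"dr":[0,0,0]},{"grip":0.5,"xyz":[-0.012,0,0],"dr":[0,0,0]},{"grip":0.5,"xyz":[-0.002,0,0],"dr":[0,0,0]},{"grip":0.5,"xyz":[0,0,0],"dr":[0,0,0]}]';python3 - <<'E'
from h import *
go([.682,.1365,.11])
E
```

```text
time: 32.2
tcp_pos: [0.4615, 0.2698, 0.1178]
eef_rot: [-2.1, 0.242, 2.103]
contact_force: [-0.2, 0.9, -6.1]
gripper_width: 0.0628
t 32.2 tcp [0.4615 0.2698 0.1178] down [-0.002 -0.001 -1.   ] psi -103.1
shift [ 0.0076  0.08   -0.2449] level dr [ 0.    0.08 -0.09]
```

```bash
python3 -m inch '[{"grip":0.5,"xyz":[-0.005,0.003,-0.008],"dr":[0,0,0]},{"grip":0.5,"xyz":[-0.003,0.006,-0.018],"dr":[0,0,0]},{"grip":0.5,"xyz":[0,0.008,-0.024],"dr":[0,0,0]},{"grip":0.5,"xyz":[0,0.008,-0.024],"dr":[0,0,0]},{"grip":0.5,"xyz":[0,0.008,-0.024],"dr":[0,0,0]},{"grip":0.5,"xyz":[0,0.008,-0.024],"dr":[0,0,0]},{"grip":0.5,"xyz":[0,0.008,-0.024],"dr":[0,0,0]},{"grip":0.5,"xyz":[0,0.008,-0.024],"dr":[0,0,0]},{"grip":0.5,"xyz":[0,0.006,-0.018],"dr":[0,0,0]},{"grip":0.5,"xyz":[0,0.002,-0.008],"dr":[0,0,0]},{"grip":0.5,"xyz":[0,0,0],"dr":[0,0,0]}]';python3 - <<'E'
from h import *
go([.682,.1365,-.0075])
E
```

```text
time: 33.12
tcp_pos: [0.6437, 0.1491, 0.1188]
eef_rot: [-2.094, 0.25, 2.12]
contact_force: [-0.1, -0.1, -5.8]
gripper_width: 0.0627
t 33.1167 tcp [0.6437 0.1491 0.1188] down [-0.014 -0.01  -1.   ] psi -102.9
shift [ 0.1259  0.0022 -0.0416] level dr [ 0.    0.64 -0.71]
```

```bash
python3 -m inch '[{"grip":0.5,"xyz":[0,0.001,-0.018],"dr":[0,0.3,-0.4]},{"grip":0.5,"xyz":[0.01,0.001,-0.016],"dr":[0,0.3,-0.3]},{"grip":0.5,"xyz":[0.018,0,-0.004],"dr":[0,0,0]},{"grip":0.5,"xyz":[0.018,0,0],"dr":[0,0,0]},{"grip":0.5,"xyz":[0.012,0,0],"dr":[0,0,0]},{"grip":0.5,"xyz":[0.002,0,0],"dr":[0,0,0]},{"grip":0.5,"xyz":[0,0,0],"dr":[0,0,0]}]';python3 - <<'E'
from h import *
go([.682,.137,-.0075])
f=robot.grab_frame('wrist'); 
a=cv2.cvtColor(f['pixels'],cv2.COLOR_RGB2HSV).astype(int); m=(abs(a[...,0]-13)<7)&(a[...,1]>100); 
n,l,s,c=cv2.connectedComponentsWithStats(m.astype('uint8')); i=1+s[1:,4].argmax(); print(s[i],[px(f,[.682+dx,.137+dy,.01]).round(1) for dx,dy in((.075,0),(0,.075),(0,-.075))])
E
```

```text
time: 33.7
tcp_pos: [0.6734, 0.143, 0.0534]
eef_rot: [-2.093, 0.231, 2.117]
contact_force: [0.3, -0.1, -5.8]
gripper_width: 0.0627
t 33.7 tcp [0.6734 0.143  0.0534] down [-0.011  0.002 -1.   ] psi -102.6
shift [ 0.0607  0.004  -0.0103] level dr [ 0.    0.64 -0.02]
[ 177  102  179  138 9049] [array([244.4,  99.8]), array([178.7, 212.7]), array([357. , 174.9])]
```

```bash
python3 -m inch '[{"grip":0.5,"xyz":[0,0.003,-0.008],"dr":[0,0.6,0]},{"grip":0.5,"xyz":[0.01,0,0],"dr":[0,0,0]},{"grip":0.5,"xyz":[0.015,0,0],"dr":[0,0,0]},{"grip":0.5,"xyz":[0.012,0,0],"dr":[0,0,0]},{"grip":0.5,"xyz":[0.002,0,0],"dr":[0,0,0]}]';python3 - <<'E'
from h import *
go([.682,.137,-.0075])
E
```

```text
time: 34.17
tcp_pos: [0.6836, 0.1399, 0.0155]
eef_rot: [-2.112, 0.228, 2.098]
contact_force: [-0.7, -0.8, -7.2]
gripper_width: 0.0626
t 34.1667 tcp [0.6836 0.1399 0.0155] down [ 0.007  0.002 -1.   ] psi -102.5
shift [0.023  0.0033 0.001 ] level dr [ 0.   -0.36  0.18]
```

```bash
python3 -m inch '[{"grip":0.5,"xyz":[0.008,0.003,0.001],"dr":[0,-0.4,0.2]},{"grip":0.5,"xyz":[0.008,0,0],"dr":[0,0,0]},{"grip":0.5,"xyz":[0.002,0,0],"dr":[0,0,0]}]';python3 - <<'E'
from h import *
go([.682,.137,-.0075])
E
```

```text
time: 34.42
tcp_pos: [0.681, 0.1368, -0.0057]
eef_rot: [-2.103, 0.232, 2.11]
contact_force: [-0.4, 0.7, -6.9]
gripper_width: 0.0628
t 34.4167 tcp [ 0.681   0.1368 -0.0057] down [-0.003 -0.001 -1.   ] psi -102.5
shift [ 0.0018 -0.0004 -0.0009] level dr [ 0.    0.19 -0.09]
```

```bash
python3 -m inch '[{"grip":0.5,"xyz":[0.0015,0,0],"dr":[0,0.2,-0.1]},{"grip":0.5,"xyz":[0.001,0,0],"dr":[0,0,0]}]'
```

```text
time: 34.58
tcp_pos: [0.6809, 0.1366, -0.0077]
eef_rot: [-2.106, 0.232, 2.106]
contact_force: [-8.2, -3.2, 13.5]
gripper_width: 0.0625
```

Block is in contact with the mat. Release and withdraw.

```bash
python3 -m inch '[{"grip":0.5,"xyz":[-0.0005,0,0],"dr":[0,0,0]},{"grip":0.2,"xyz":[0,0,0],"dr":[0,0,0]},{"grip":0.1,"xyz":[0,0,0],"dr":[0,0,0]},{"grip":0.0,"xyz":[0,0,0],"dr":[0,0,0]},{"grip":0.0,"xyz":[0,0,0],"dr":[0,0,0]},{"grip":0,"xyz":[-0.01,0,0],"dr":[0,0,0]},{"grip":0,"xyz":[-0.02,0,0],"dr":[0,0,0]},{"grip":0,"xyz":[-0.03,0,0],"dr":[0,0,0]},{"grip":0,"xyz":[-0.035,0,0],"dr":[0,0,0]},{"grip":0,"xyz":[-0.035,0,0],"dr":[0,0,0]},{"grip":0,"xyz":[-0.035,0,0],"dr":[0,0,0]},{"grip":0,"xyz":[-0.035,0,0],"dr":[0,0,0]},{"grip":0,"xyz":[-0.02,0,0],"dr":[0,0,0]},{"grip":0,"xyz":[0,0,0],"dr":[0,0,0]}]';python3 - <<'E'
from h import *
np.set_printoptions(precision=4,suppress=True)
st()
f=robot.grab_frame('scene')
for q in('drive_mid','lid_mid','vessel_mid','block_mid','reagent_mid','gauge_mid'):
  for d in robot.search_frame(f,q)[:2]: print(q,d['confidence'],w(f,d['at']))
g=robot.grab_frame('wrist')
for d in robot.search_frame(g,'block_mid')[:1]: print('wrist block',w(g,d['at']))
im=f['pixels'][90:320,80:430]; a=cv2.resize(im,(800,526),interpolation=2); cv2.imwrite('pics/final.png',a[:,:,::-1])
E
```

```text
time: 35.75
tcp_pos: [0.6837, 0.139, 0.2349]
eef_rot: [-2.118, 0.223, 2.09]
contact_force: [0.6, 0.4, 0.8]
gripper_width: 0.0852
t 35.75 tcp [0.6837 0.139  0.2349] down [ 0.014  0.005 -1.   ] psi -102.5
drive_mid 0.97 [0.513  0.4139 0.0641]
drive_mid 0.64 [0.5999 0.2693 0.0337]
lid_mid 0.62 [ 0.6902 -0.1258  0.0295]
vessel_mid 0.66 [0.4769 0.0069 0.1018]
block_mid 0.71 [0.6903 0.1297 0.0423]
gauge_mid 0.94 [ 0.6706 -0.3774  0.0297]
gauge_mid 0.38 [ 0.6891 -0.1224  0.0012]
wrist block [0.6795 0.137  0.0467]
```

View pics/final.png

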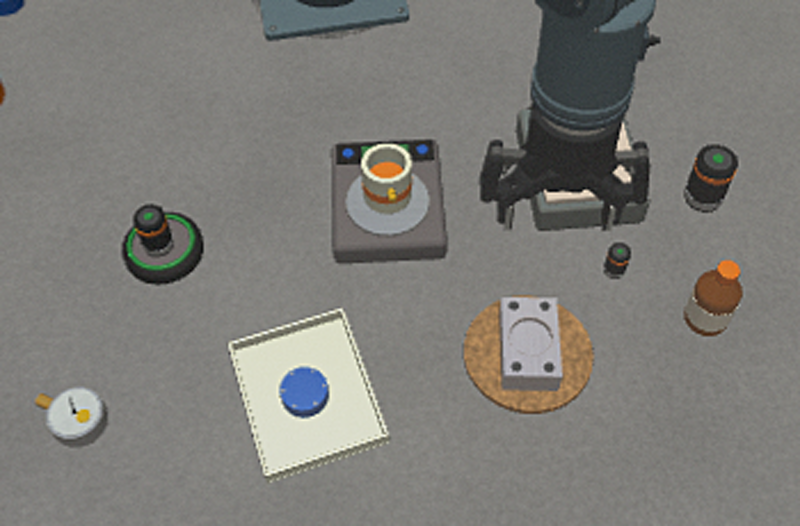

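The final picture shows the drive on the dock (155,235), the lid in the tray (304,390), the vessel upright on the pan (386,180) and the block flat on the mat (530,345). The bottle and gauge have not moved, and the gripper is clear.

```bash
python3 -c "
from bench import robot
print(robot.job_done())"
```

```text
the job is handed in; nothing more can be done
None
```

The stack is apart in the order asked, and I handed the job in at about 36 s of the 112 s allowed. No verdict is reported.

**Final check:**
- **Drive:** the middle-sized one stands upright on the dock, inside the green lip.
- **Lid:** it lies flat in the rinse tray, screw heads up.
- **Vessel:** it stands upright in the middle of the balance pan. It was tilted less than about 1° in every reading on the way.
- **Block:** it lies flat on the cork mat. The wrist camera puts its middle at (0.680, 0.137) and the mat's at about (0.682, 0.137).
- **Bystanders:** the gauge was found within 2 mm of where it started. The bottle looks unmoved in the picture.
- **Robot:** the gripper is open and clear of everything, with about 1 N on the wrist.

**What failed or disagreed:**
- **Lid grasp:** the first try closed on air just above the lid. The finger tips sit about 29 mm behind the reported tool point, so I corrected for that and the later grasps held. Because of it, the drive was carried gripped only near its top.
- **Networks:** in the final scene picture they did not report the bottle or the placed drive. I confirmed both by eye only.
- **Scene-camera positions:** these were up to about 1 cm off the plan for the vessel and block, since they give the middle of the visible surface.
- **Forces:** the highest wrist force I read was about 34 N, when setting the lid down.

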